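# Reload the bench tab gun and fit the back of a small picture frame

### The arm

A 6-joint arm with a two-finger parallel gripper is mounted at the origin on the work surface. World frame = base frame: x ahead of the robot, y to its left, z up, the work surface at z = 0. Lengths are in m, angles in rad, forces in N, time in s.
With the tool pointing down it reaches from about 0.3 to 0.95 m from the base axis. Payload 3.1 kg.
Tool frame: the origin (TCP) lies between the finger pads; the fingertips stand 8 mm ahead of it and the grasp point (between the pads) lies 11 mm behind it; z points along the fingers, y is the line along which they close (so a half turn about z gives the same grasp; the last joint's range is limited). The gripper opens to 85 mm and grips with 20 to 120 N. Pads are 22 mm wide; open, the fingers measure 114 mm over their backs; the gripper's body (76 mm by 85 mm) begins 54 mm behind the grasp point. The pads swing forward as they close: fully open they stand 13 mm farther back than shut.
Start: joints at [-1.356, 0.308, 1.634, -0, 1.2, -0.07], TCP at [0.176, -0.6, 0.21] pointing down, gripper open.
Joint ranges: [-3.06, 3.06], [-0.79, 1.96], [0.05, 2.63], [-1.19, 4.34], [0.05, 2.64], [-2.94, 2.94]. Speed limits (rad/s): [2.79, 2.79, 3.14, 3.14, 3.14, 3.14].

### API

Orientations are given as [roll, pitch, yaw] about the fixed x, y, z axes, in that order (R = Rz(yaw) Ry(pitch) Rx(roll)).
In Python, from bench import bot, vision gives the robot as it stands.
- The arm moves only by the tool arm_command, never from a script. Its argument "motion" is a list that holds one entry, the list of rows, each a list of 5 numbers: the opening, from 0 (shut) to 1 (fully open), then the shift along the tool's x, y, z in cm, then the turn about the tool's z in rad. A call has exactly 10 rows; each row shifts and turns the commanded pose from where the row before left it, along the tool's axes as they then stand; what a row does not reach is not made up. A row lasts 1/8 s, in which the tool goes at most 62.5 mm and 10.7 degrees, less where a joint would pass 70% of its speed; a pose out of reach is approached as far as the arm can. A call with a gripper value outside its range is refused whole. The fingers move at their own pace and stop on an object; "squeeze" is the grip in N (left out, the last holds). Time passes only in rows, so rows that do not move let the fingers close, or fill a call up. It gives the time, the measured TCP pose, the force, the opening and the grip force at its end, in the units of the state.
- bot.state(): the state, without advancing time (a new reading comes with each control period).
- vision.get_image(name): name is "side" or "top"; returns a dict with "image" (480x640x3 uint8, red, green, blue), "z_map" (480x640 float32, m along the optical axis (not along the pixel's ray), 0 where there is no reading), "mtx" (3x3 intrinsics, pixels), "R" (3x3) and "t" (3): a world point X has camera coordinates R X + t. Camera axes: x right, y down, z forward; pixel columns grow to the right and rows downward; lengths in m; the calibration is good to about 2 mm. A picture is of the moment at which its call begins.
- bot.hand_in(): hands the job in; it is judged then, once.
The state is a dict: "clock": time; "qpos": joint angles; "joint_velocities": joint speeds; "joint_torque": joint torques, N m; "position": TCP position; "orientation": TCP orientation; "contact_force": force on the tool from outside, world axes, zero at the start; "ft_torque": the same for the moment, N m; "width": opening from 0.0 (shut) to 1.0 (fully open); "finger_force": force on a finger pad.
Only numpy, scipy, OpenCV 4.12 (cv2) and the standard library are available. Lean on these libraries where they do the work, as an engineer would, in place of code of your own. Each camera call takes 0.05 s, during which the arm holds its last target. There are 200 camera calls.

### The job

Finish fitting up the small picture frame: load every brass-coloured stick of tabs lying on the bench into the channels of the tab gun's open magazine and push the magazine fully shut, lay the back panel, batten upwards, into the recess in the back of the frame, and press the red clamp handle right down to hold it. Only when all of that is closed up, squeeze the gun's red trigger fully home against its spring and let it spring back. Leave the tin, glue bottle, tape and screwdriver where they are.

Things in the scene. Friction and masses are not known exactly. Their poses are not given: they have to be found in the camera images.
- jig: Fixed jig, 8 mm aluminium base plate; stands and is turned differently each start. Origin at bench height, x away from the robot, y left, z up. Green tab gun: housing 116 x 100 mm, top at z 41, centred at x +20, y -125 mm, open at -x. White frame lying face down: 146 (x) x 180 (y) mm, rail tops at z 30, centred at y +50 mm; the gun's nose (to z 63) stands over its right rail, clear of the recess.
- frame_seat (a point): Centre of the recess in the frame's back, at the height of its ledge, 22 mm above the bench; the panel's origin belongs here. Axes as the jig. The recess is 104 mm in x and 144 mm in y, 8 mm deep below the rail tops, 3 mm wider than the panel on each side.
- panel: Loose wooden back panel, 98 mm (x) x 138 mm (y) x 5 mm, about 140 g, with a light wooden hanging batten 24 mm (x) x 110 mm (y) x 16 mm glued along the middle of its upper face (batten top 21 mm above the underside). Origin: centre of the underside, z up. Pick it up by the batten, pinched across its 24 mm. Either way round fits.
- magazine (a joint): Opening of the gun's magazine drawer in m: 0 shut, 0.115 fully out towards the robot (jig -x). About 1.5 N of friction, no spring, no latch. Sticks standing proud of the channels jam under the housing roof, 19 mm above the magazine floor.
- magazine_floor (a point): Centre of the magazine's floor (moves with it), 16 mm above the bench, axes as the jig. Two channels along x, centred at y -20 and +20 mm, 22 mm wide, 4 mm deep between flat ribs, open above when the drawer is out, from x -54 (front plate) to +51 mm (back wall 12 mm high). Each takes two sticks end to end, flat on the floor, centres near x -26 and +26 mm.
- magazine_front (a point): Middle of the outer face of the magazine's front plate (moves with it), 34 mm above the bench: push here. Axes as the jig, the face looks to -x. The plate is 100 mm wide, 8 mm thick, from 11 to 57 mm above the bench; its top stands 16 mm above the housing's roof, so it can be pinched from above to pull it out.
- clamp (a joint): Angle of the toggle clamp's red handle in rad: 0 pressed down (clamped), up to 0.9 raised (open). Stays where it is left (0.2 N m of friction). It drives the steel hold-down arm on the same pivot, which turns 1.75 times as far: upright when open (to 130 mm above the bench); when clamped, its rubber foot lies on the panel between the batten and the near rail.
- clamp_hinge (a point): Pivot of the clamp's handle and arm, fixed to the jig on the robot's side of the frame, 52 mm above the bench; axes as the jig, the pivot runs along y. The handle points to jig -x from here and rises as it opens.
- clamp_tip (a point): Point on top of the red handle, 90 mm from the pivot and 12.5 mm above the pivot at angle 0; press here. The round bar is 18 mm thick and ends 109 mm from the pivot. Turns with the handle.
- trigger (a joint): Angle of the gun's red trigger in rad: 0 released, 0.22 squeezed home against its stop. Hinged at its foot on an axis along jig x; its top swings towards the grip (jig -y). The spring takes about 5 N at the pad at the start and 10 N at the end.
- trigger_pad (a point): Point on the trigger's outer face (jig +y side), 65 mm above its hinge, 115 mm above the bench. The trigger is 16 mm wide (x), 8 mm thick and ends 15 mm above this point. Turns with the trigger; travels 14 mm.
- grip (a point): Middle of the back face (jig -y side) of the gun's fixed upright black grip, 115 mm above the bench, axes as the jig. The grip is 24 mm (x) x 22 mm (y) and ends 26 mm above this point. Grip and trigger together measure 48 mm along y here when released, 34 mm squeezed: the two fingers can squeeze them from above.
- stick1: A collated stick of metal tabs, brass coloured, 44 mm (x) x 15 mm x 15 mm, 40 g; origin at its centre, long axis x. Any of its four long faces may lie downwards. Two to four sticks are present; absent ones have no pose.
- stick2: A collated stick of metal tabs, brass coloured, 44 mm (x) x 15 mm x 15 mm, 40 g; origin at its centre, long axis x. Any of its four long faces may lie downwards. Two to four sticks are present; absent ones have no pose.
- stick3: A collated stick of metal tabs, brass coloured, 44 mm (x) x 15 mm x 15 mm, 40 g; origin at its centre, long axis x. Any of its four long faces may lie downwards. Two to four sticks are present; absent ones have no pose.
- stick4: A collated stick of metal tabs, brass coloured, 44 mm (x) x 15 mm x 15 mm, 40 g; origin at its centre, long axis x. Any of its four long faces may lie downwards. Two to four sticks are present; absent ones have no pose.
- tin: Bystander: open grey tin, 100 x 75 x 35 mm, origin under its centre.
- glue: Bystander: white glue bottle with red cap, 50 mm across, 130 mm tall, origin under its centre.
- tape: Bystander: roll of yellow tape lying flat, 96 mm across, 25 mm high, origin under its centre.
- screwdriver: Bystander: screwdriver with red handle lying between the robot and the jig, along its x; origin under its middle.
There are look-alikes about, which are no part of the job. Leave any white look-alike of the stick1 alone. Leave any green look-alike of the stick2 alone.

How it is judged:
By the outcome, as a careful person would: the job done as asked, in the order asked, and still so for the second after the job is handed in, with the robot touching nothing.
Of stick1, stick2, stick3, stick4 only 2 to 4 are there at a start; the rules pass over those that are not, and their reading is None.
At some moment in a run one of stick1, stick2, stick3, stick4, panel may be knocked a few centimetres aside while the robot is not near it.
It also fails if it takes over 210 s, if anything falls off the work surface, if the arm or the gripper's body presses on something with over 40 N, if the wrist force passes 120 N, or if a joint passes its speed limit or range.

## Working session

There is one attempt and no reset: what is moved stays moved. The work goes in short steps, Python scripts to look and compute and a tool call to move; the robot and the scene stay as the last step left them, time stands still between calls to the robot, and variables do not carry over. Pictures are saved under pics/ and viewed, at most 14 in all, crops included, and the job is handed in when it is done.

Besides the shell and the picture viewer there is one more tool, called after "Call:" in YAML: its name, and indented under it one key for each argument. arm_command: Moves the arm, as the interface text tells. Its arguments: {"type":"object","properties":{"motion":{"type":"array"},"squeeze":{"type":"number"}},"required":["motion"]}

```bash
mkdir -p pics; ls; cat > h.py <<'E'
import numpy as np,cv2
from bench import bot,vision
def grab(n,save=None):
    d=vision.get_image(n)
    if save: cv2.imwrite('pics/'+save,cv2.cvtColor(d['image'],cv2.COLOR_RGB2BGR))
    return d
def cloud(d):
    z=d['z_map'];v,u=np.mgrid[:480,:640];K=d['mtx']
    c=np.stack([(u-K[0,2])/K[0,0]*z,(v-K[1,2])/K[1,1]*z,z],-1)
    return (c-d['t'])@d['R']   # R^T(c-t)
def ray(d,u,v,h):
    K=d['mtx'];r=np.linalg.inv(K)@np.array([u,v,1.]);r=d['R'].T@r;o=-d['R'].T@d['t']
    return o+r*(h-o[2])/r[2]
E
python3 - <<'E'
from h import *
for n in('top','side'):
    d=grab(n,n+'1.png');np.savez(n+'1.npz',**d);print(n,d['mtx'].round(1).tolist(),d['R'].round(3).tolist(),d['t'].round(3))
print(bot.state())
E
```

```text
pics
top [[526.8, 0.0, 317.7], [0.0, 526.8, 243.9], [0.0, 0.0, 1.0]] [[-0.004, -1.0, 0.01], [-0.995, 0.003, -0.096], [0.096, -0.01, -0.995]] [-0.064  0.537  1.117]
side [[434.2, 0.0, 320.9], [0.0, 434.2, 238.2], [0.0, 0.0, 1.0]] [[0.95, -0.312, 0.018], [-0.224, -0.72, -0.657], [0.219, 0.62, -0.754]] [-0.528  0.144  1.006]
{'clock': 0.1, 'qpos': array([-1.35565022e+00,  3.08957840e-01,  1.63503423e+00, -2.47086709e-05,
        1.19968106e+00, -6.96710796e-02]), 'joint_velocities': array([-0.00073502,  0.00038626, -0.00267563,  0.0008707 ,  0.00081655,
       -0.00225149]), 'joint_torque': array([-3.21634197e-04, -4.16406476e+01, -2.77644306e+01, -3.48884612e-05,
        4.01570913e-03, -1.84600486e-05]), 'position': array([ 0.17543198, -0.59906844,  0.20894902]), 'orientation': array([-3.13951563e+00, -1.21879366e-04,  2.84826044e-01]), 'contact_force': array([-0.21225035,  0.13453711, -0.44101636]), 'ft_torque': array([-0.00103711,  0.00242454, -0.05388717]), 'finger_force': 0.0, 'width': 0.999822010353753}
```

View pics/top1.png

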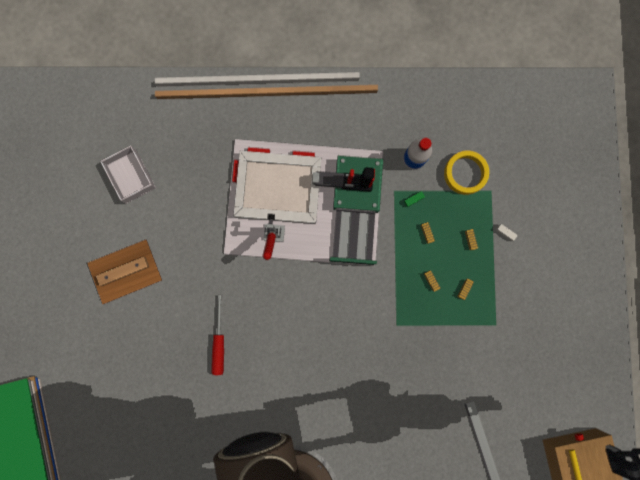

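View pics/side1.png

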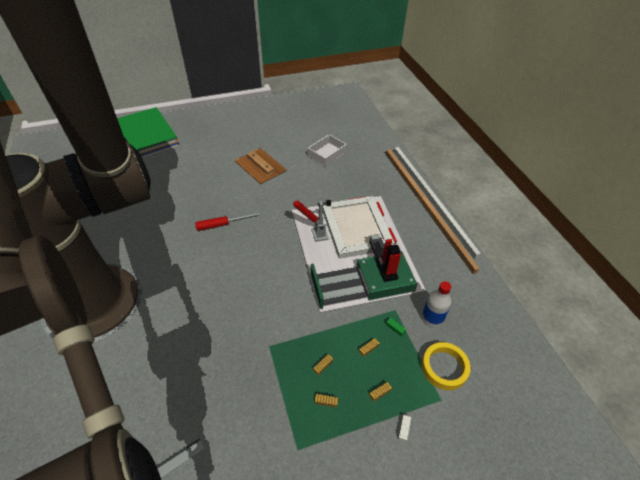

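Top view: four brass sticks at about (428,233), (471,240), (431,281), (466,289). The panel is at (124,271) and the jig, with its drawer out, spans roughly (228–382, 140–265). The clamp handle is at (268,245). The side view agrees.

```bash
cat >> h.py <<'E'
def rect(P):
    (c,s,a)=cv2.minAreaRect(P[:,:2].astype(np.float32)*1000)
    if s[0]<s[1]: s=s[::-1];a+=90
    a=np.deg2rad(a);a=(a+np.pi/2)%np.pi-np.pi/2
    return np.round(np.array([*c,*s]),1),round(a,3)
def sticks(d,verbose=1):
    """brass sticks: top-face centre (mm) & long-axis angle, by ray onto z"""
    hsv=cv2.cvtColor(d['image'],cv2.COLOR_RGB2HSV);C=cloud(d)
    m=((hsv[...,0]>13)&(hsv[...,0]<26)&(hsv[...,1]>110)&(hsv[...,2]>60)).astype(np.uint8)
    m=cv2.morphologyEx(m,cv2.MORPH_CLOSE,np.ones((3,3)))
    n,l,s,c=cv2.connectedComponentsWithStats(m);out=[]
    for i in range(1,n):
        if 50<s[i,4]<700:
            z=np.median(C[l==i][:,2]);v,u=np.where(l==i)
            P=np.array([ray(d,a,b,z) for a,b in zip(u,v)]);r,a=rect(P)
            q=np.cov(P[:,:2].T);w,e=np.linalg.eigh(q);a2=np.arctan(e[1,1]/e[0,1])
            out.append((P.mean(0)*1000,a2));
            if verbose: print('stick',c[i].round(),s[i,4],(P.mean(0)*1000).round(1),'rect',r,a,'pca',round(a2,3))
    return out
E
python3 - <<'E'
from h import *
for n in('top','side'):
    d=dict(np.load(n+'1.npz'));print(n);sticks(d)
    C=cloud(d);hsv=cv2.cvtColor(d['image'],cv2.COLOR_RGB2HSV)
    ok=d['z_map']>0
    reg=ok&(C[...,0]>.3)&(C[...,0]<.8)&(abs(C[...,1])<.3)
    def big(m):
        n,l,s,c=cv2.connectedComponentsWithStats(m.astype(np.uint8));i=1+s[1:,4].argmax();return l==i
    for nm,m in (('frame',reg&(abs(C[...,2]-.03)<.004)&(hsv[...,1]<60)),('housing',reg&(abs(C[...,2]-.041)<.004)&(hsv[...,0]>60)&(hsv[...,0]<90)&(hsv[...,1]>100)),('base',reg&(abs(C[...,2]-.008)<.004)&(hsv[...,1]<50)),('plate',reg&(abs(C[...,2]-.057)<.005)&(hsv[...,0]>60)&(hsv[...,0]<90)&(hsv[...,1]>100))):
        if m.sum()<10: print(nm,'none');continue
        P=C[big(m)];print(nm,len(P),rect(P),np.median(P[:,2]).round(4))
    pan=ok&(C[...,1]>.2)&(C[...,1]<.6)&(C[...,0]>.2)&(C[...,0]<.6)
    wood=(hsv[...,0]>5)&(hsv[...,0]<20)&(hsv[...,1]>70)
    m=pan&wood;P=C[big(m)];print('panel',rect(P))
    m=big(m)
    for lo,hi in((.002,.009),(.016,.026)):
        Q=C[m&(C[...,2]>lo)&(C[...,2]<hi)];print(lo,len(Q),rect(Q),np.median(Q[:,2]))
    red=reg&((hsv[...,0]<6)|(hsv[...,0]>174))&(hsv[...,1]>150)
    n_,l,s,c=cv2.connectedComponentsWithStats(red.astype(np.uint8))
    for i in range(1,n_):
        if s[i,4]>25: P=C[l==i];print('red',c[i].round(),s[i,4],P.min(0).round(3),P.max(0).round(3),np.median(P,0).round(3))
E
```

```text
top
stick [427. 233.] 145 [ 561.9 -306.9   15.3] rect [ 562.  -307.1   44.5   16. ] 0.32 pca 0.321
stick [471. 239.] 149 [ 546.8 -403.3   15.2] rect [ 546.7 -403.3   44.3   16.5] 0.23 pca 0.225
stick [432. 281.] 149 [ 456.3 -313.8   15.8] rect [ 456.2 -313.7   44.6   15.7] 0.482 pca 0.489
stick [465. 289.] 156 [ 438.3 -386.7   15.6] rect [ 438.5 -387.    45.4   16.4] -0.491 pca -0.492
stick [ 43. 425.] 148 [154.5 517.8  12.6] rect [150.5 516.3 219.   10.7] 0.281 pca 0.257
frame 2053 (array([663.7,  23.1, 180.3, 147. ]), np.float64(1.489)) 0.0302
housing 1325 (array([ 667.8, -153.4,  113.2,   97.5]), np.float64(-0.085)) 0.0412
base 2488 (array([586.3, -34. , 169.8, 137.8]), np.float64(-0.077)) 0.0084
plate 116 (array([ 498.3, -139.1,   93.1,    5.9]), np.float64(1.492)) 0.0572
panel (array([479.4, 360.5, 142.4,  98.9]), np.float64(-1.185))
0.002 1950 (array([479.8, 359.6, 140.4,  98.9]), np.float64(-1.185)) 0.005524958445873515
0.016 568 (array([480.4, 359.7, 111.2,  25.4]), np.float64(-1.19)) 0.02132289973852189
red [425. 143.] 109 [ 0.719 -0.292  0.119] [ 0.741 -0.27   0.135] [ 0.72
[... 1362 characters left out ...]
. ]), np.float64(1.512)) 0.0563
panel (array([478.7, 363. , 148.4, 105.5]), np.float64(-1.158))
0.002 645 (array([477.1, 359.4, 143.6,  98.4]), np.float64(-1.175)) 0.004736149367804217
0.016 206 (array([477.3, 359.1, 112. ,  27.5]), np.float64(-1.164)) 0.020403115791385755
red [305. 211.] 169 [0.497 0.022 0.001] [0.555 0.156 0.142] [0.524 0.028 0.11 ]
red [219. 221.] 131 [0.3   0.135 0.008] [0.341 0.159 0.029] [0.32  0.142 0.022]
red [386. 250.] 110 [ 0.654 -0.164  0.054] [ 0.675 -0.131  0.139] [ 0.665 -0.135  0.104]
red [392. 263.] 235 [ 0.652 -0.18   0.041] [ 0.722 -0.112  0.138] [ 0.663 -0.177  0.102]
red [444. 287.] 111 [ 0.717 -0.295  0.118] [ 0.741 -0.27   0.133] [ 0.727 -0.284  0.129]
```

```bash
cat >> h.py <<'E'
PSI=-.08; O=np.array([658.,-27.2])
def J(x,y): # jig mm -> world mm
    c,s=np.cos(PSI),np.sin(PSI);return O+[c*x-s*y,s*x+c*y]
def plan(wps,start=None):
    """wps: (x,y,z mm,yaw). prints turn, then shift in tool axes (cm) after turn"""
    if start is None:
        s=bot.state();p=s['position']*1000;yaw=s['orientation'][2];print('at',p.round(1),round(yaw,3),'t',s['clock'],'F',s['contact_force'].round(1),'w',round(s['width'],3),round(s['finger_force'],1))
    else: p=np.array(start[:3]);yaw=start[3]
    for x,y,z,w in wps:
        t=-((w-yaw+np.pi)%(2*np.pi)-np.pi);dx,dy=x-p[0],y-p[1]
        c,s=np.cos(w),np.sin(w)
        print('turn %.3f shift x %.2f y %.2f z %.2f'%(t,(c*dx+s*dy)/10,(s*dx-c*dy)/10,(p[2]-z)/10))
        p=np.array([x,y,z]);yaw=w
E
python3 - <<'E'
from h import *
A=J(-67,-145);print(A)
plan([(438.2,-387.8,70,-.49),(438.2,-387.8,15,-.49),(438.2,-387.8,90,-.49),(*A,90,PSI),(*A,31.5,PSI)])
E
```

```text
[ 579.62665505 -166.38196292]
at [ 175.4 -599.1  208.9] 0.285 t 0.1 F [-0.2  0.1 -0.4] w 1.0 0.0
turn 0.775 shift x 13.24 y -31.01 z 13.89
turn -0.000 shift x 0.00 y -0.00 z 5.50
turn -0.000 shift x 0.00 y -0.00 z -7.50
turn -0.410 shift x 12.33 y -23.20 z 0.00
turn -0.000 shift x 0.00 y -0.00 z 5.85
```

Call:
arm_command:
  motion:
    - [[0.5,0,0,1.2,0.155],[0.5,0,0,1.2,0.155],[0.5,0,0,1.2,0.155],[0.5,0,0,1.2,0.155],[0.5,0,0,1.2,0.155],[0.5,1.3,-3,0.8,0],[0.5,1.3,-3,0.8,0],[0.5,1.3,-3,0.8,0],[0.5,1.3,-3,0.8,0],[0.5,1.3,-3,0.8,0]]
  squeeze: 30

```text
clock: 1.35
position: [0.3041, -0.497, 0.1093]
orientation: [-3.141, 0.001, -0.49]
contact_force: [-0.9, -0.2, -0.3]
width: 0.502
finger_force: 0.0
```

Call:
arm_command:
  motion:
    - [[0.5,1.3,-3.2,0.8,0],[0.5,1.3,-3.2,0.8,0],[0.5,1.3,-3.2,0.8,0],[0.5,1.3,-3.2,0.8,0],[0.5,1.5,-3.2,0.7,0],[0.5,0,0,0,0],[0.5,0,0,0,0],[0.5,0,0,0,0],[0.5,0,0,0,0],[0.5,0,0,0,0]]

```text
clock: 2.6
position: [0.4376, -0.389, 0.0713]
orientation: [3.141, -0.0, -0.491]
contact_force: [0.4, -0.6, 0.1]
width: 0.505
finger_force: 0.0
```

```bash
python3 - <<'E'
from h import *
d=grab('top','top2.png');sticks(d);d=grab('side','side2.png');sticks(d)
plan([(438.2,-387.8,15,-.49)])
E
```

```text
stick [427. 232.] 152 [ 562.1 -306.7   15.3] rect [ 562.2 -306.5   43.9   16.9] 0.299 pca 0.318
stick [471. 239.] 155 [ 546.7 -402.8   15.2] rect [ 546.8 -402.4   43.7   17.7] 0.235 pca 0.217
stick [432. 281.] 155 [ 456.3 -313.6   15.4] rect [ 456.2 -313.7   44.7   16.2] 0.482 pca 0.496
stick [463. 293.] 93 [ 430.  -381.9   15.5] rect [ 431.5 -382.5   28.7   17. ] -0.434 pca -0.424
stick [ 43. 425.] 142 [155.7 517.7  12.9] rect [149.7 515.9 217.1   9.7] 0.286 pca 0.257
stick [ 13. 107.] 104 [-750.2 2228.4 -701. ] rect [-751.2 2233.   188.1   48.3] -1.255 pca -1.198
stick [369. 347.] 166 [ 561.3 -309.4   14.4] rect [ 561.6 -308.8   46.2   18.5] 0.34 pca 0.353
stick [380. 391.] 195 [ 546.1 -405.4   14.9] rect [ 546.5 -405.    45.9   17.6] 0.251 pca 0.251
stick [329. 402.] 99 [ 443.7 -394.9   14.3] rect [ 438.7 -389.4   42.6   18.9] -0.452 pca -0.202
at [ 437.8 -388.8   71.2] -0.491 t 2.7 F [-0.1  0.1  0.1] w 0.5 0.0
turn -0.001 shift x -0.01 y -0.11 z 5.62
```

Call:
arm_command:
  motion:
    - [[0.5,0,-0.1,1.6,0],[0.5,0,0,1.6,0],[0.5,0,0,1.4,0],[0.5,0,0,1.0,0],[0.5,0,0,0,0],[0.5,0,0,0,0],[0.1,0,0,0,0],[0.1,0,0,0,0],[0.1,0,0,0,0],[0.1,0,0,0,0]]
  squeeze: 40

```text
clock: 3.95
position: [0.4385, -0.3877, 0.0153]
orientation: [3.142, -0.0, -0.49]
contact_force: [-0.0, 0.3, -0.5]
width: 0.099
finger_force: 0.0
```

Call:
arm_command:
  motion:
    - [[0.1,0,0,0,0],[0.1,0,0,-0.5,0],[0.1,0,0,-2,0],[0.1,0,0,-2.5,0],[0.1,0,0,-2.5,0],[0.1,0,0,0,-0.137],[0.1,0,0,0,-0.137],[0.1,0,0,0,-0.137],[0.1,0,0,0,0],[0.1,0,0,0,0]]

```text
clock: 5.2
position: [0.4388, -0.3879, 0.091]
orientation: [3.141, -0.001, -0.081]
contact_force: [0.8, -0.2, 0.2]
width: 0.101
finger_force: 0.0
```

```bash
python3 - <<'E'
from h import *
A=J(-67,-145)
plan([(*A,90,PSI),(*A,31.5,PSI)])
E
```

```text
at [ 438.8 -387.9   91. ] -0.081 t 5.2 F [ 0.8 -0.2  0.2] w 0.101 0.0
turn -0.001 shift x 12.27 y -23.21 z 0.10
turn -0.000 shift x 0.00 y -0.00 z 5.85
```

```bash
python3 - <<'E'
from h import *
d=grab('top');sticks(d);
e=grab('side');sticks(e)
i=e['image'][280:480,220:480];cv2.imwrite('pics/c3.png',cv2.resize(cv2.cvtColor(i,cv2.COLOR_RGB2BGR),None,fx=3,fy=3))
E
```

```text
stick [427. 233.] 151 [ 562.  -306.8   15.1] rect [ 562.  -306.9   44.5   16.8] 0.321 pca 0.317
stick [471. 239.] 157 [ 546.5 -402.8   14.8] rect [ 546.9 -402.7   43.9   17.8] 0.215 pca 0.204
stick [432. 281.] 153 [ 456.4 -313.6   15.1] rect [ 456.5 -313.4   43.8   16.5] 0.488 pca 0.488
stick [462. 295.] 56 [ 425.2 -380.2   15.3] rect [ 425.8 -379.9   17.1   16.1] 1.219 pca -1.386
stick [ 43. 424.] 148 [157.2 518.4  12.4] rect [149.7 515.9 217.2  10.2] 0.286 pca 0.256
stick [ 13. 106.] 121 [-751.  2230.  -697.7] rect [-750.  2228.9  192.7   47.9] -1.21 pca -1.179
stick [369. 347.] 168 [ 561.4 -309.2   14.3] rect [ 561.7 -309.    46.3   18.6] 0.318 pca 0.358
stick [380. 391.] 197 [ 546.2 -405.3   14.6] rect [ 546.6 -404.9   45.9   17.6] 0.251 pca 0.253
stick [326. 400.] 213 [ 437.8 -388.8   14.5] rect [ 437.9 -388.9   43.8   19. ] -0.478 pca -0.492
```

View pics/c3.png

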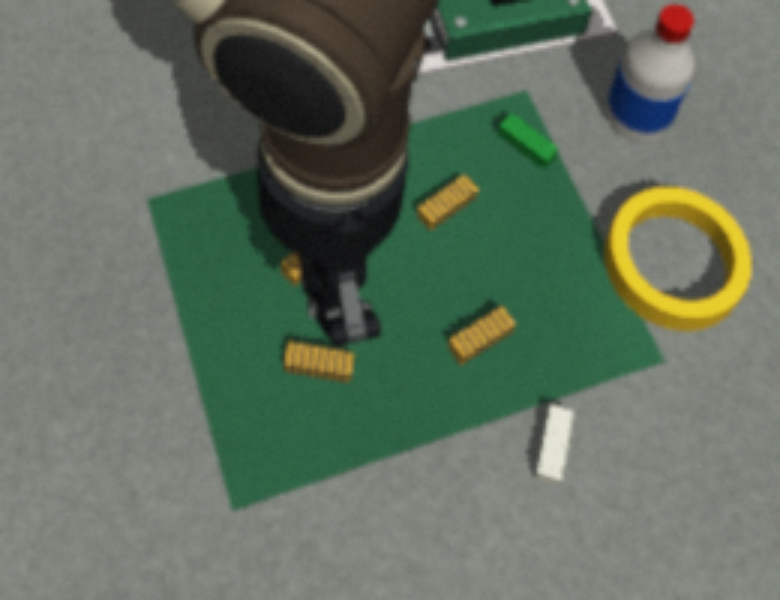

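The stick lies untouched at side (326,400). The fingers closed above it, so I'll measure the actual fingertip height.

```bash
python3 - <<'E'
from h import *
e=grab('side');C=cloud(e)
p=bot.state()['position'];print(p)
m=(e['z_map']>0)&(abs(C[...,0]-p[0])<.06)&(abs(C[...,1]-p[1])<.06)&(C[...,2]>.025)&(C[...,2]<.3)
P=C[m];print(len(P),np.sort(P[:,2])[:40:4].round(4))
for lo in np.arange(.06,.16,.005):
    Q=P[(P[:,2]>lo)&(P[:,2]<lo+.005)]
    if len(Q):print(lo.round(3),len(Q),Q.min(0).round(3),Q.max(0).round(3))
E
```

```text
[ 0.43852002 -0.38767057  0.09033278]
1435 [0.1157 0.1182 0.1217 0.1264 0.1299 0.1349 0.1535 0.1577 0.1588 0.1611]
0.115 6 [ 0.426 -0.399  0.116] [ 0.428 -0.38   0.12 ]
0.12 5 [ 0.426 -0.398  0.12 ] [ 0.429 -0.38   0.122]
0.125 6 [ 0.426 -0.399  0.126] [ 0.429 -0.381  0.13 ]
0.13 4 [ 0.426 -0.399  0.132] [ 0.428 -0.394  0.135]
0.135 2 [ 0.429 -0.401  0.137] [ 0.43  -0.399  0.138]
0.145 1 [ 0.429 -0.406  0.149] [ 0.429 -0.406  0.149]
0.15 2 [ 0.424 -0.406  0.154] [ 0.429 -0.405  0.154]
0.155 9 [ 0.423 -0.406  0.155] [ 0.429 -0.401  0.159]
```

```bash
python3 - <<'E'
from h import *
e=dict(np.load('side1.npz'))
for u,v in((337,393),(344,391),(330,389)):
    for h in(.08,.09,.1,.11,.12): print(u,v,h,ray(e,u,v,h).round(3))
E
```

```text
337 393 0.08 [ 0.452 -0.406  0.08 ]
337 393 0.09 [ 0.45 -0.41  0.09]
337 393 0.1 [ 0.448 -0.413  0.1  ]
337 393 0.11 [ 0.447 -0.417  0.11 ]
337 393 0.12 [ 0.445 -0.421  0.12 ]
344 391 0.08 [ 0.465 -0.407  0.08 ]
344 391 0.09 [ 0.464 -0.41   0.09 ]
344 391 0.1 [ 0.462 -0.414  0.1  ]
344 391 0.11 [ 0.46  -0.417  0.11 ]
344 391 0.12 [ 0.458 -0.421  0.12 ]
330 389 0.08 [ 0.442 -0.395  0.08 ]
330 389 0.09 [ 0.441 -0.399  0.09 ]
330 389 0.1 [ 0.439 -0.403  0.1  ]
330 389 0.11 [ 0.437 -0.406  0.11 ]
330 389 0.12 [ 0.436 -0.41   0.12 ]
```

Call:
arm_command:
  motion:
    - [[0.5,0,0,0,0.137],[0.5,0,0,0,0.137],[0.5,0,0,0,0.137],[0.5,0,0,2,0],[0.5,0,0,2,0],[0.5,0,0,2,0],[0.5,0,0,1.0,0],[0.5,0,0,0.6,0],[0.5,0,0,0,0],[0.5,0,0,0,0]]

```text
clock: 6.6
position: [0.439, -0.3882, 0.0148]
orientation: [3.141, -0.001, -0.49]
contact_force: [0.6, -0.4, -0.7]
width: 0.501
finger_force: 0.0
```

Call:
arm_command:
  motion:
    - [[0,0,0,0,0],[0,0,0,0,0],[0,0,0,0,0],[0,0,0,0,0],[0,0,0,0,0],[0,0,0,0,0],[0,0,0,0,0],[0,0,0,0,0],[0,0,0,0,0],[0,0,0,0,0]]

```text
clock: 7.85
position: [0.4385, -0.3876, 0.0141]
orientation: [-3.142, 0.0, -0.49]
contact_force: [-0.2, -0.6, 0.7]
width: -0.002
finger_force: 0.0
```

```bash
python3 - <<'E'
from h import *
e=grab('side');d=grab('top')
i=e['image'][340:440,270:400];j=d['image'][230:330,400:530]
cv2.imwrite('pics/c4.png',cv2.cvtColor(cv2.resize(np.vstack([i,j]),None,fx=3,fy=3,interpolation=2),cv2.COLOR_RGB2BGR))
E
```

```text
(no output)
```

View pics/c4.png

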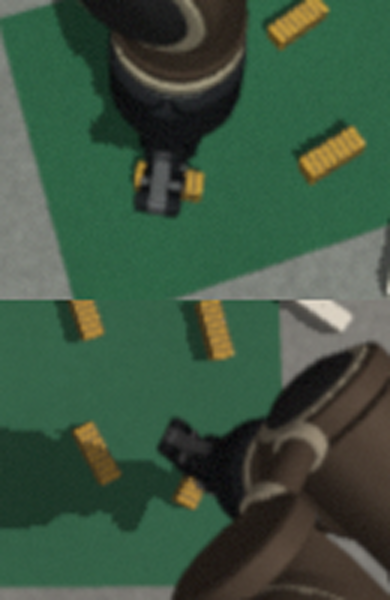

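```bash
python3 - <<'E'
from h import *
for n in('top','side'):
    e=dict(np.load(n+'1.npz'));print(n,'cam',-e['R'].T@e['t'])
    for z in(.006,.05,.1,.15,.2):
        c=e['mtx']@(e['R']@np.array([.4385,-.3876,z])+e['t']);print(z,(c[:2]/c[2]).round(1))
E
```

```text
top cam [ 0.42661074 -0.05357769  1.16434285]
0.006 [464.4 288.7]
0.05 [470.4 288.5]
0.1 [477.8 288.2]
0.15 [485.9 287.9]
0.2 [494.9 287.5]
side cam [ 0.31415415 -0.68494517  0.8623546 ]
0.006 [325.6 400.7]
0.05 [326.2 392. ]
0.1 [327.  381.3]
0.15 [327.9 369.4]
0.2 [328.8 356.3]
```

```bash
python3 - <<'E'
from h import *
t=dict(np.load('top1.npz'));s=dict(np.load('side1.npz'))
for z in(0,.02,.04,.06):print(z,'top finger end',ray(t,457,277,z).round(3),'base',ray(t,470,284,z+.06).round(3),'side end',ray(s,322,410,z).round(3),ray(s,327,391,z+.06).round(3))
e=grab('top');C=cloud(e)
for v in range(268,300,3): print(v,' '.join('%5.0f'%(C[v,u,2]*1000) for u in range(446,500,3)))
E
```

```text
0 top finger end [ 0.464 -0.374  0.   ] base [ 0.448 -0.384  0.06 ] side end [ 0.427 -0.401  0.   ] [ 0.439 -0.39   0.06 ]
0.02 top finger end [ 0.464 -0.368  0.02 ] base [ 0.447 -0.378  0.08 ] side end [ 0.424 -0.407  0.02 ] [ 0.436 -0.397  0.08 ]
0.04 top finger end [ 0.463 -0.363  0.04 ] base [ 0.447 -0.372  0.1  ] side end [ 0.422 -0.414  0.04 ] [ 0.433 -0.405  0.1  ]
0.06 top finger end [ 0.463 -0.357  0.06 ] base [ 0.447 -0.366  0.12 ] side end [ 0.419 -0.42   0.06 ] [ 0.43  -0.412  0.12 ]
268    -0     3    -0     4    -1    -1    -2     3    -1     1     2    -1    -1    -2   191   357   363   370
271     4     2     3     2   128   129     1    -0    -2     0    -0   173   196   209   346   360   367   387
274     1    -2     1   127   133   132   123     1   145    -3   177   199   210   227   351   366   390   391
277    -1     2    -1   128   132   136   137   141   147   172   194   212   211   339   355   384   392   396
280     3     2     2   128   126   122   133   145   160   180   199   212   229   342   356   380   400   403
283     2     1     3     0   116   112    89   152  1164   186   205   212   233   243   344   405   409   409
286     1    -2    -1     0     1   101   100    91   171   189   207   210   231   246   261   415   415   414
289     0     3    -4    -0     5    10    46    67   169   189   208   208   235   245   415   420   417   419
292     6     1     3    -4     1    12    16    54   116   185   202   206   230   428   431   432   428   421
295    -2     2     1     1    11    13    11     1    -1   180   200   209   431   432   437   451   462   472
298     2    -1     2     2     1     1    16    -4    -3   169   186   205   430   438   450   462   473   478
```

Call:
arm_command:
  motion:
    - [[0,0,0,0.1,0],[0,0,0,0.1,0],[0,0,0,0.1,0],[0,0,0,0,0],[0,0,0,0,0],[0,0,0,0,0],[0,0,0,0,0],[0,0,0,0,0],[0,0,0,0,0],[0,0,0,0,0]]

```text
clock: 9.25
position: [0.4384, -0.3876, 0.0111]
orientation: [3.142, 0.0, -0.49]
contact_force: [0.3, -0.2, 0.5]
width: 0.001
finger_force: 0.0
```

```bash
python3 - <<'E'
from h import *
plan([])
e=grab('side')
i=e['image'][350:430,290:370]
cv2.imwrite('pics/c5.png',cv2.cvtColor(cv2.resize(i,None,fx=7,fy=7,interpolation=2),cv2.COLOR_RGB2BGR))
E
```

```text
at [ 438.4 -387.6   11.1] -0.49 t 9.25 F [ 0.3 -0.2  0.5] w 0.001 0.0
```

View pics/c5.png

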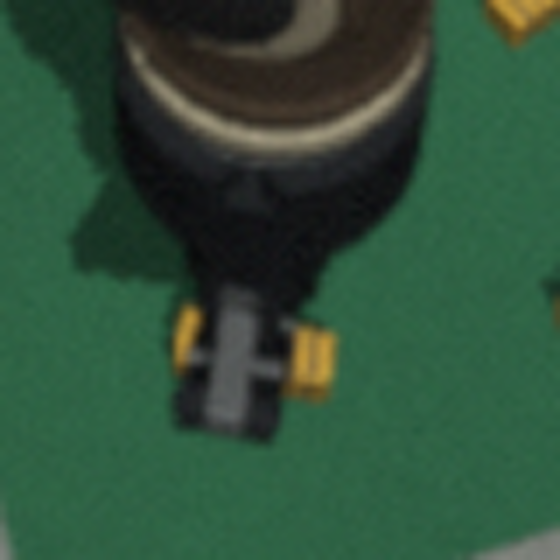

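The fingers still aren't touching anything, and the knuckles hide the tips. I'll lift the gripper to where the cameras can see the tips and check the TCP-to-tip geometry.

Call:
arm_command:
  motion:
    - [[0,0,0,-3.5,0],[0,0,0,-4.5,0],[0,0,0,-4.5,0],[0,0,0,-4.5,0],[0,0,0,-4.5,0],[0,0,0,-4.5,0],[0,0,0,-4.5,0],[0,0,0,-4.5,0],[0,0,0,-4.5,0],[0,0,0,0,0]]

```text
clock: 10.55
position: [0.4399, -0.3891, 0.4117]
orientation: [3.139, -0.009, -0.49]
contact_force: [0.7, 0.1, -0.1]
width: -0.004
finger_force: 0.0
```

```bash
python3 - <<'E'
from h import *
plan([])
e=grab('side');sticks(e)
s=bot.state();p=s['position'];R=e['R'];yaw=s['orientation'][2]
for dz in(-.008,0,.06,.13):
  for dy in(-.04,0,.04):
    X=p+[np.sin(yaw)*dy,-np.cos(yaw)*dy,dz];c=e['mtx']@(R@X+e['t']);print(dz,dy,(c[:2]/c[2]).round(1))
c=e['mtx']@(R@p+e['t']);u,v=(c[:2]/c[2]).astype(int)
y0=max(v-110,0);x0=u-100;print(x0,y0)
i=e['image'][y0:y0+150,x0:x0+200]
cv2.imwrite('pics/c6.png',cv2.cvtColor(cv2.resize(i,None,fx=4,fy=4,interpolation=2),cv2.COLOR_RGB2BGR))
E
```

```text
at [ 439.9 -389.1  411.7] -0.49 t 10.55 F [ 0.7  0.1 -0.1] w -0.004 0.0
stick [276.  69.] 294 [ 965.  2232.2 -702.2] rect [ 968.5 2239.4  218.3  173.4] -0.006 pca -0.139
stick [ 13. 107.] 111 [-750.4 2225.3 -698.2] rect [-750.  2229.8  185.3   48.5] -1.21 pca -1.187
stick [369. 347.] 168 [ 561.3 -309.1   14.4] rect [ 561.6 -308.8   46.2   18.5] 0.34 pca 0.352
stick [323. 364.] 176 [ 455.9 -316.3   14.4] rect [ 456.3 -316.    45.6   17.9] 0.457 pca 0.493
stick [380. 391.] 196 [ 546.2 -405.3   14.5] rect [ 546.7 -405.    45.9   17.5] 0.238 pca 0.251
stick [326. 400.] 214 [ 437.9 -388.8   14.5] rect [ 438.1 -388.6   43.8   19.1] -0.476 pca -0.497
-0.008 -0.04 [338.9 262.1]
-0.008 0 [334.4 286.2]
-0.008 0.04 [329.5 312.7]
0 -0.04 [339.2 258.4]
0 0 [334.6 282.6]
0 0.04 [329.7 309.2]
0.06 -0.04 [341.6 228.1]
0.06 0 [336.8 252.9]
0.06 0.04 [331.5 280.3]
0.13 -0.04 [345.1 185.4]
0.13 0 [339.9 210.7]
0.13 0.04 [334.1 239. ]
234 172
```

View pics/c6.png

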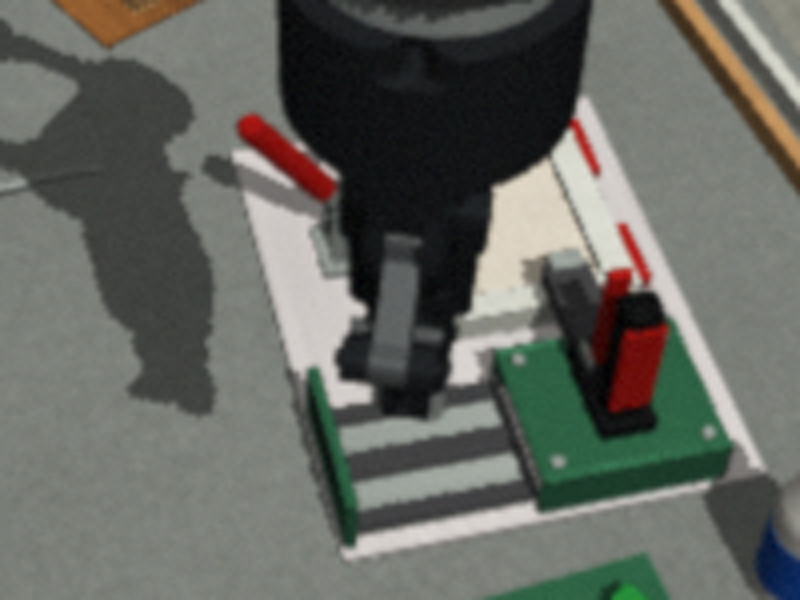

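The closed tips show at about side pixel (335,275), while the stated geometry predicts about (334,288). So the real tips sit further back than stated. I'll get the figure from the depth map.

```bash
python3 - <<'E'
from h import *
e=grab('side');C=cloud(e);s=bot.state();p=s['position'];yaw=s['orientation'][2]
tx=np.array([np.cos(yaw),np.sin(yaw)]);ty=np.array([np.sin(yaw),-np.cos(yaw)])
print(p)
for v in range(256,280,2):
    print(v,[tuple((np.array([(C[v,u,:2]-p[:2])@tx,(C[v,u,:2]-p[:2])@ty,C[v,u,2]-p[2]])*1000).round().astype(int)) for u in range(329,343,3)])
t=grab('top');C=cloud(t);R=t['R']
c=t['mtx']@(R@(p+[0,0,.0])+t['t']);print('top px',c[:2]/c[2])
u0,v0=(c[:2]/c[2]).astype(int)
for v in range(v0-12,v0+13,4):
    print(v,[tuple((np.array([(C[v,u,:2]-p[:2])@tx,(C[v,u,:2]-p[:2])@ty,C[v,u,2]-p[2]])*1000).round().astype(int)) for u in range(u0-16,u0+20,5)])
E
```

```text
[ 0.438408   -0.38755686  0.40623487]
256 [(np.int64(-2), np.int64(52), np.int64(119)), (np.int64(1), np.int64(53), np.int64(121)), (np.int64(4), np.int64(53), np.int64(122)), (np.int64(6), np.int64(43), np.int64(110)), (np.int64(9), np.int64(44), np.int64(112))]
258 [(np.int64(-2), np.int64(54), np.int64(118)), (np.int64(1), np.int64(55), np.int64(120)), (np.int64(4), np.int64(54), np.int64(119)), (np.int64(7), np.int64(46), np.int64(110)), (np.int64(10), np.int64(45), np.int64(110))]
260 [(np.int64(-1), np.int64(55), np.int64(117)), (np.int64(2), np.int64(56), np.int64(118)), (np.int64(4), np.int64(52), np.int64(115)), (np.int64(8), np.int64(54), np.int64(117)), (np.int64(10), np.int64(46), np.int64(108))]
262 [(np.int64(-1), np.int64(58), np.int64(117)), (np.int64(2), np.int64(58), np.int64(118)), (np.int64(5), np.int64(57), np.int64(117)), (np.int64(8), np.int64(56), np.int64(117)), (np.int64(11), np.int64(56), np.int64(118))]
264 [(np.int64(-1), np.int64(60), np.int64(117)), (np.int64(2), np.int64(59), np.int64(117)), (np.int64(5), np.int64(59), np.int64(117)), (np.int64(8), np.
[... 3617 characters left out ...]
(np.int64(63), np.int64(139), np.int64(-404)), (np.int64(68), np.int64(148), np.int64(-403)), (np.int64(74), np.int64(161), np.int64(-409)), (np.int64(79), np.int64(170), np.int64(-407)), (np.int64(-11), np.int64(2), np.int64(34)), (np.int64(-10), np.int64(3), np.int64(47)), (np.int64(-10), np.int64(4), np.int64(58))]
297 [(np.int64(50), np.int64(132), np.int64(-402)), (np.int64(56), np.int64(144), np.int64(-407)), (np.int64(61), np.int64(154), np.int64(-407)), (np.int64(65), np.int64(162), np.int64(-402)), (np.int64(71), np.int64(173), np.int64(-406)), (np.int64(77), np.int64(185), np.int64(-410)), (np.int64(82), np.int64(193), np.int64(-407)), (np.int64(87), np.int64(203), np.int64(-407))]
```

Call:
arm_command:
  motion:
    - [[0,0,0,4,0],[0,0,0,4,0],[0,0,0,4,0],[0,0,0,4,0],[0,0,0,4,0],[0,0,0,4,0],[0,0,0,4,0],[0,0,0,4,0],[0,0,0,4,0],[0,0,0,3.6,0]]

```text
clock: 11.95
position: [0.4363, -0.3854, 0.0064]
orientation: [-3.14, 0.005, -0.49]
contact_force: [0.1, 0.1, -0.3]
width: -0.003
finger_force: 0.0
```

Call:
arm_command:
  motion:
    - [[0,0,0,0.2,0],[0,0,0,0.2,0],[0,0,0,0.2,0],[0,0,0,0.2,0],[0,0,0,0.2,0],[0,0,0,0.2,0],[0,0,0,0,0],[0,0,0,0,0],[0,0,0,0,0],[0,0,0,0,0]]

```text
clock: 13.2
position: [0.4385, -0.3877, -0.0019]
orientation: [3.142, -0.0, -0.49]
contact_force: [0.6, 0.9, 0.0]
width: 0.003
finger_force: 0.0
```

Call:
arm_command:
  motion:
    - [[0,0,0,0.1,0],[0,0,0,0.1,0],[0,0,0,0.1,0],[0,0,0,0.1,0],[0,0,0,0,0],[0,0,0,0,0],[0,0,0,0,0],[0,0,0,0,0],[0,0,0,0,0],[0,0,0,0,0]]

```text
clock: 14.45
position: [0.4384, -0.3876, -0.0059]
orientation: [-3.142, 0.0, -0.49]
contact_force: [-0.2, 0.8, 0.7]
width: -0.002
finger_force: 0.0
```

Call:
arm_command:
  motion:
    - [[0,0,0,0.1,0],[0,0,0,0.1,0],[0,0,0,0.1,0],[0,0,0,0,0],[0,0,0,0,0],[0,0,0,0,0],[0,0,0,0,0],[0,0,0,0,0],[0,0,0,0,0],[0,0,0,0,0]]

```text
clock: 15.7
position: [0.4386, -0.3877, -0.0062]
orientation: [-3.141, 0.001, -0.49]
contact_force: [-4.0, 4.5, 15.7]
width: 0.001
finger_force: 8.2
```

Call:
arm_command:
  motion:
    - [[0,0,0,0.1,0],[0,0,0,0.1,0],[0,0,0,0,0],[0,0,0,0,0],[0,0,0,0,0],[0,0,0,0,0],[0,0,0,0,0],[0,0,0,0,0],[0,0,0,0,0],[0,0,0,0,0]]

```text
clock: 16.95
position: [0.4385, -0.3878, -0.0062]
orientation: [-3.141, 0.002, -0.49]
contact_force: [-7.6, 7.2, 27.7]
width: -0.001
finger_force: 13.8
```

Contact at reported z −6.0 mm over a 15 mm stick. So the closed tips sit 21 mm behind the reported TCP rather than 8 mm ahead, a constant 29 mm offset. I'll use that from here on.

Call:
arm_command:
  motion:
    - [[0,0,0,-1,0],[0,0,0,-1,0],[0.5,0,0,-1,0],[0.5,0,0,0,0],[0.5,0,0,0,0],[0.5,0,0,0,0],[0.5,0,0,0,0],[0.5,0,0,0,0],[0.5,0,0,0,0],[0.5,0,0,0,0]]

```text
clock: 18.2
position: [0.4385, -0.3876, 0.0191]
orientation: [-3.142, 0.0, -0.49]
contact_force: [0.2, 0.5, 0.0]
width: 0.498
finger_force: 0.0
```

```bash
python3 - <<'E'
from h import *
sticks(grab('side'))
plan([(438.2,-388,-14,-.49)])
E
```

```text
stick [ 13. 107.] 126 [-748.9 2226.6 -697.5] rect [-748.3 2226.9  188.9   49.8] -1.21 pca -1.195
stick [265. 164.] 625 [493.4 357.    6.5] rect [491.  362.6 142.1  75.8] -1.269 pca -1.297
stick [369. 347.] 171 [ 561.3 -309.3   14.2] rect [ 561.8 -309.    46.3   18.8] 0.317 pca 0.353
stick [380. 391.] 197 [ 546.1 -405.3   14.5] rect [ 546.7 -404.9   45.8   17.9] 0.231 pca 0.247
stick [334. 401.] 53 [ 452.3 -396.7   14. ] rect [ 452.4 -396.4   17.6   11.3] 0.985 pca 1.051
at [ 438.4 -387.6   19.1] -0.49 t 18.25 F [0.2 0.4 0.7] w 0.497 0.0
turn -0.000 shift x -0.00 y 0.05 z 3.31
```

Call:
arm_command:
  motion:
    - [[0.5,0,0,1,0],[0.5,0,0,1,0],[0.5,0,0,0.8,0],[0.5,0,0,0.5,0],[0.5,0,0,0,0],[0,0,0,0,0],[0,0,0,0,0],[0,0,0,0,0],[0,0,0,0,0],[0,0,0,0,0]]
  squeeze: 40

```text
clock: 19.5
position: [0.4389, -0.3881, -0.0134]
orientation: [3.141, -0.001, -0.49]
contact_force: [-0.1, 0.0, 2.7]
width: 0.159
finger_force: 40.7
```

Call:
arm_command:
  motion:
    - [[0,0,0,0,0],[0,0,0,-0.5,0],[0,0,0,-2,0],[0,0,0,-2.5,0],[0,0,0,-3,0],[0,0,0,0,-0.137],[0,0,0,0,-0.137],[0,0,0,0,-0.137],[0,0,0,0,0],[0,0,0,0,0]]

```text
clock: 20.75
position: [0.4385, -0.3877, 0.0666]
orientation: [3.141, -0.0, -0.081]
contact_force: [-0.7, 0.3, -0.9]
width: 0.158
finger_force: 40.3
```

```bash
python3 - <<'E'
from h import *
A=J(-67,-145)
plan([(*A,66,PSI),(*A,2.5,PSI)])
E
```

```text
at [ 438.5 -387.7   66.6] -0.081 t 20.75 F [-0.7  0.3 -0.9] w 0.158 40.3
turn -0.001 shift x 12.30 y -23.19 z 0.06
turn -0.000 shift x 0.00 y -0.00 z 6.35
```

Call:
arm_command:
  motion:
    - [[0,1.5,-2.9,0,0],[0,1.5,-2.9,0,0],[0,1.5,-2.9,0,0],[0,1.5,-2.9,0,0],[0,1.5,-2.9,0,0],[0,1.6,-2.9,0,0],[0,1.6,-2.9,0,0],[0,1.6,-2.9,0,0],[0,0,0,0,0],[0,0,0,0,0]]

```text
clock: 22.0
position: [0.579, -0.1663, 0.066]
orientation: [3.141, 0.001, -0.079]
contact_force: [-0.9, -0.9, -1.3]
width: 0.152
finger_force: 40.3
```

Call:
arm_command:
  motion:
    - [[0,0,0,2,0],[0,0,0,2,0],[0,0,0,1,0],[0,0,0,0,0],[0,0,0,0,0],[0,0,0,0,0],[0,0,0,0,0],[0,0,0,0,0],[0,0,0,0,0],[0,0,0,0,0]]

```text
clock: 23.25
position: [0.5794, -0.166, 0.0161]
orientation: [-3.142, -0.0, -0.079]
contact_force: [0.3, 0.5, -0.7]
width: 0.16
finger_force: 40.3
```

```bash
python3 - <<'E'
from h import *
A=J(-67,-145)
plan([(*A,2.5,PSI)])
for n in('top','side'):
    d=grab(n)
    for x,_ in sticks(d,0):
        if x[0]>500 and x[1]>-200 and x[1]<0: print(n,x)
    c=d['mtx']@(d['R']@np.array([*A/1000,.03])+d['t']);u,v=(c[:2]/c[2]).astype(int)
    i=d['image'][v-60:v+60,u-60:u+60]
    w=i if n=='top' else np.hstack([w,i])
cv2.imwrite('pics/c7.png',cv2.cvtColor(cv2.resize(w,None,fx=3,fy=3,interpolation=2),cv2.COLOR_RGB2BGR))
E
```

```text
at [ 579.4 -166.    16.1] -0.079 t 23.25 F [ 0.3  0.5 -0.7] w 0.16 40.3
turn 0.001 shift x 0.02 y 0.03 z 1.36
```

View pics/c7.png

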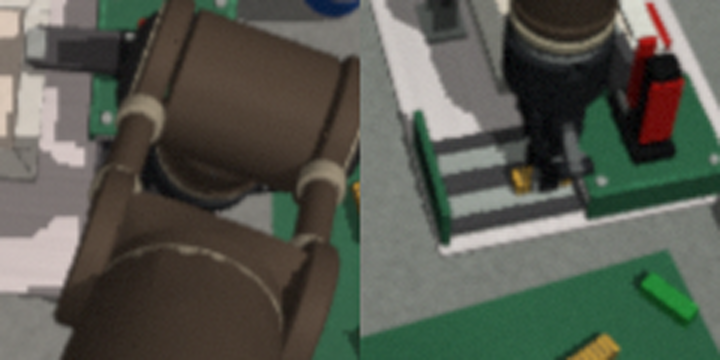

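Side view: the stick is held just above the right-hand channel, clear of the housing. Lowering and releasing.

Call:
arm_command:
  motion:
    - [[0,0,0,0.5,0],[0,0,0,0.5,0],[0,0,0,0.3,0],[0,0,0,0.05,0],[0,0,0,0,0],[0,0,0,0,0],[0.3,0,0,0,0],[0.3,0,0,0,0],[0.3,0,0,0,0],[0.3,0,0,0,0]]

```text
clock: 24.6
position: [0.5794, -0.1661, 0.0025]
orientation: [3.142, 0.0, -0.079]
contact_force: [0.4, -0.3, 0.1]
width: 0.302
finger_force: 0.0
```

Call:
arm_command:
  motion:
    - [[0.3,0,0,-1,0],[0.3,0,0,-2,0],[0.3,0,0,-2.5,0],[0.3,0,0,-2.5,0],[0.5,0,4,0,0],[0.5,0,4,0,0],[0.5,0,4,0,0],[0.5,0,4,0,0],[0.5,0,0,0,0],[0.5,0,0,0,0]]

```text
clock: 25.85
position: [0.5669, -0.3255, 0.0836]
orientation: [-3.142, -0.001, -0.08]
contact_force: [0.8, 0.6, -0.1]
width: 0.502
finger_force: 0.0
```

```bash
cat >> h.py <<'E'
def jig(x):
    d=np.array(x[:2])-O;c,s=np.cos(PSI),np.sin(PSI);return np.array([c*d[0]+s*d[1],-s*d[0]+c*d[1]]).round(1)
def look():
    for n in('top','side'):
        print(n)
        for x,a in sticks(grab(n),0):
            if 300<x[0]<800 and -500<x[1]<200: print(x.round(1),round(a,3),'jig',jig(x))
E
python3 - <<'E'
from h import *
look()
plan([(456.1,-315,45,.487),(456.1,-315,-14,.487)])
E
```

```text
top
[ 708.4 -374.5   24.2] -0.644 jig [  78.  -342.1]
[ 577.9 -166.8   30.9] -0.091 jig [ -68.7 -145.5]
[ 560.5 -307.1   14.7] 0.396 jig [ -74.8 -286.8]
side
[ 577.  -166.4   30.8] -0.058 jig [ -69.6 -145.2]
[ 561.2 -309.3   14.3] 0.347 jig [ -73.9 -289. ]
[ 456.  -316.4   14.3] 0.503 jig [-178.3 -304.4]
[ 546.2 -405.4   14.8] 0.253 jig [ -81.3 -385.9]
at [ 566.9 -324.5   83.1] -0.078 t 25.95 F [ 0.1  0.1 -0.1] w 0.498 0.0
turn -0.565 shift x -9.35 y -6.02 z 3.81
turn -0.000 shift x 0.00 y 0.00 z 5.90
```

Call:
arm_command:
  motion:
    - [[0.5,0,0,0,-0.141],[0.5,0,0,0,-0.141],[0.5,0,0,0,-0.141],[0.5,0,0,0,-0.142],[0.5,-3,-2,0.8,0],[0.5,-3,-2,1,0],[0.5,-3.3,-2,2,0],[0.5,0,0,0,0],[0.5,0,0,0,0],[0.5,0,0,0,0]]

```text
clock: 27.2
position: [0.4587, -0.3166, 0.0458]
orientation: [3.139, -0.001, 0.487]
contact_force: [0.5, 0.6, -0.6]
width: 0.497
finger_force: 0.0
```

```bash
python3 - <<'E'
from h import *
B=J(-121,-145)
plan([(456.1,-315,-14,.487),(456.1,-315,66,.487),(*B,66,PSI),(*B,2.5,PSI)])
E
```

```text
at [ 458.7 -316.6   45.8] 0.487 t 27.2 F [ 0.5  0.6 -0.6] w 0.497 0.0
turn -0.000 shift x -0.15 y -0.26 z 5.98
turn -0.000 shift x 0.00 y 0.00 z -8.00
turn 0.567 shift x 5.73 y -15.80 z 0.00
turn -0.000 shift x 0.00 y -0.00 z 6.35
```

Call:
arm_command:
  motion:
    - [[0.5,-0.1,-0.2,1.5,0],[0.5,0,0,1.5,0],[0.5,0,0,1.5,0],[0.5,0,0,1.0,0],[0.5,0,0,0.4,0],[0.5,0,0,0,0],[0,0,0,0,0],[0,0,0,0,0],[0,0,0,0,0],[0,0,0,0,0]]

```text
clock: 28.45
position: [0.4553, -0.3152, -0.0137]
orientation: [3.14, -0.001, 0.486]
contact_force: [0.7, 0.7, 4.3]
width: 0.158
finger_force: 40.7
```

Call:
arm_command:
  motion:
    - [[0,0,0,0,0],[0,0,0,-0.5,0],[0,0,0,-2,0],[0,0,0,-2.5,0],[0,0,0,-3,0],[0,0,0,0,0.142],[0,0,0,0,0.142],[0,0,0,0,0.142],[0,0,0,0,0.141],[0,0,0,0,0]]

```text
clock: 29.7
position: [0.4548, -0.3147, 0.0665]
orientation: [3.141, -0.001, -0.08]
contact_force: [-0.1, -0.4, 0.3]
width: 0.162
finger_force: 40.2
```

Call:
arm_command:
  motion:
    - [[0,1.1,-3.1,0,0],[0,1.1,-3.1,0,0],[0,1.1,-3.1,0,0],[0,1.1,-3.1,0,0],[0,1.3,-3.4,0,0],[0,0,0,0,0],[0,0,0,2,0],[0,0,0,2,0],[0,0,0,0,0],[0,0,0,0,0]]

```text
clock: 30.95
position: [0.5246, -0.1625, 0.0262]
orientation: [3.141, -0.001, -0.081]
contact_force: [-0.2, -0.5, -0.4]
width: 0.159
finger_force: 40.2
```

```bash
python3 - <<'E'
from h import *
B=J(-121,-145)
plan([(*B,2.5,PSI)])
E
```

```text
at [ 524.6 -162.5   26.2] -0.081 t 30.95 F [-0.2 -0.5 -0.4] w 0.159 40.2
turn -0.001 shift x 0.12 y -0.05 z 2.37
```

Call:
arm_command:
  motion:
    - [[0,0.1,0,1,0],[0,0,0,0.8,0],[0,0,0,0.5,0],[0,0,0,0.05,0],[0,0,0,0,0],[0,0,0,0,0],[0.3,0,0,0,0],[0.3,0,0,0,0],[0.3,0,0,0,0],[0.3,0,0,0,0]]

```text
clock: 32.2
position: [0.5251, -0.1618, 0.0019]
orientation: [-3.141, 0.0, -0.081]
contact_force: [0.8, 0.7, -0.2]
width: 0.298
finger_force: 0.0
```

Call:
arm_command:
  motion:
    - [[0.3,0,0,-1,0],[0.3,0,0,-2,0],[0.3,0,0,-2.5,0],[0.3,0,0,-2.5,0],[0.5,0,4,0,0],[0.5,0,4,0,0],[0.5,0,4,0,0],[0.5,0,4,0,0],[0.5,0,0,0,0],[0.5,0,0,0,0]]

```text
clock: 33.45
position: [0.5121, -0.3208, 0.0823]
orientation: [-3.141, 0.0, -0.082]
contact_force: [0.0, 1.5, -0.1]
width: 0.496
finger_force: 0.0
```

```bash
python3 - <<'E'
from h import *
look()
plan([(561.5,-308.2,45,.325),(561.5,-308.2,-14,.325)])
E
```

```text
top
[ 585.1 -165.4   31.3] -0.11 jig [ -61.6 -143.6]
[ 564.2 -306.3   15.4] 0.388 jig [ -71.2 -285.7]
[ 525.8 -162.8   31.5] -0.077 jig [-120.9 -145.8]
side
[ 522.3 -162.4   30.8] -0.038 jig [-124.5 -145.6]
[ 561.6 -312.3   14.3] 0.333 jig [ -73.4 -291.9]
[ 546.2 -405.2   14.3] 0.247 jig [ -81.2 -385.7]
at [ 512.2 -320.    82. ] -0.08 t 33.55 F [ 0.8  0.3 -0.2] w 0.498 0.0
turn -0.405 shift x 5.05 y 0.45 z 3.70
turn -0.000 shift x 0.00 y 0.00 z 5.90
```

Call:
arm_command:
  motion:
    - [[0.5,0,0,0,-0.135],[0.5,0,0,0,-0.135],[0.5,0,0,0,-0.135],[0.5,2.5,0.2,1.7,0],[0.5,2.5,0.2,2,0],[0.5,0,0,0,0],[0.5,0,0,0,0],[0.5,0,0,0,0],[0.5,0,0,0,0],[0.5,0,0,0,0]]

```text
clock: 34.8
position: [0.5609, -0.3096, 0.0456]
orientation: [3.141, -0.0, 0.323]
contact_force: [0.7, 0.1, 0.4]
width: 0.509
finger_force: 0.0
```

```bash
python3 - <<'E'
from h import *
B=J(-67,-105)
plan([(561.5,-308.2,-14,.325),(561.5,-308.2,66,.325),(*B,66,PSI),(*B,2.5,PSI)])
E
```

```text
at [ 560.9 -309.6   45.6] 0.323 t 34.8 F [0.7 0.1 0.4] w 0.509 0.0
turn -0.002 shift x 0.10 y -0.12 z 5.96
turn -0.000 shift x 0.00 y 0.00 z -8.00
turn 0.405 shift x 0.67 y -18.28 z 0.00
turn -0.000 shift x 0.00 y -0.00 z 6.35
```

Call:
arm_command:
  motion:
    - [[0.5,0.1,-0.1,1.5,0],[0.5,0,0,1.5,0],[0.5,0,0,1.5,0],[0.5,0,0,1.0,0],[0.5,0,0,0.4,0],[0.5,0,0,0,0],[0,0,0,0,0],[0,0,0,0,0],[0,0,0,0,0],[0,0,0,0,0]]

```text
clock: 36.05
position: [0.5624, -0.3084, -0.013]
orientation: [3.14, -0.001, 0.324]
contact_force: [0.2, 0.5, 4.4]
width: 0.153
finger_force: 40.7
```

Call:
arm_command:
  motion:
    - [[0,0,0,0,0],[0,0,0,-0.5,0],[0,0,0,-2,0],[0,0,0,-2.5,0],[0,0,0,-3,0],[0,0,0,0,0.135],[0,0,0,0,0.135],[0,0,0,0,0.135],[0,0,0,0,0],[0,0,0,0,0]]

```text
clock: 37.3
position: [0.5617, -0.308, 0.0666]
orientation: [3.141, -0.0, -0.079]
contact_force: [0.6, 0.6, -1.2]
width: 0.157
finger_force: 40.2
```

Call:
arm_command:
  motion:
    - [[0,0.1,-3.6,0,0],[0,0.1,-3.6,0,0],[0,0.1,-3.6,0,0],[0,0.2,-3.7,0,0],[0,0.2,-3.7,0,0],[0,0,0,0,0],[0,0,0,2,0],[0,0,0,2,0],[0,0,0,0,0],[0,0,0,0,0]]

```text
clock: 38.55
position: [0.5829, -0.1277, 0.0253]
orientation: [-3.141, 0.001, -0.082]
contact_force: [0.4, -0.6, -0.1]
width: 0.16
finger_force: 40.2
```

```bash
python3 - <<'E'
from h import *
B=J(-67,-105)
plan([(*B,2.5,PSI)])
E
```

```text
at [ 582.9 -127.7   25.3] -0.082 t 38.55 F [ 0.4 -0.6 -0.1] w 0.16 40.2
turn -0.002 shift x -0.02 y -0.12 z 2.28
```

Call:
arm_command:
  motion:
    - [[0,0,-0.1,1,0],[0,0,0,0.8,0],[0,0,0,0.4,0],[0,0,0,0.05,0],[0,0,0,0,0],[0,0,0,0,0],[0.3,0,0,0,0],[0.3,0,0,0,0],[0.3,0,0,0,0],[0.3,0,0,0,0]]

```text
clock: 39.8
position: [0.5835, -0.1261, 0.0036]
orientation: [-3.142, -0.0, -0.081]
contact_force: [-0.3, -0.7, 1.0]
width: 0.301
finger_force: 0.0
```

Call:
arm_command:
  motion:
    - [[0.3,0,0,-1,0],[0.3,0,0,-2,0],[0.3,0,0,-2.5,0],[0.3,0,0,-2.5,0],[0.5,0,5,0,0],[0.5,0,5,0,0],[0.5,0,5,0,0],[0.5,0,5,0,0],[0.5,0,5,0,0],[0.5,0,0,0,0]]

```text
clock: 41.05
position: [0.5634, -0.38, 0.086]
orientation: [3.138, -0.003, -0.086]
contact_force: [-0.2, 1.0, 0.1]
width: 0.499
finger_force: 0.0
```

```bash
python3 - <<'E'
from h import *
look()
plan([(546.4,-404.2,45,.23),(546.4,-404.2,-14,.23)])
E
```

```text
top
[ 584.9 -165.2   31.6] -0.104 jig [ -61.8 -143.4]
[ 584.1 -127.4   31.6] -0.109 jig [ -65.6 -105.8]
[ 559.  -398.5   16.4] -0.272 jig [ -69. -378.]
[ 526.4 -162.7   31.5] -0.082 jig [-120.3 -145.6]
side
[ 585.1 -128.1   30.5] -0.124 jig [ -64.6 -106.4]
[ 585.8 -165.9   30. ] -0.149 jig [ -60.8 -144. ]
[ 525.9 -164.3   29.8] 0.114 jig [-120.7 -147.3]
[ 546.3 -405.3   14.4] 0.252 jig [ -81.2 -385.8]
at [ 563.3 -375.8   84.8] -0.083 t 41.15 F [ 0.4  0.4 -0.9] w 0.498 0.0
turn -0.313 shift x -2.29 y 2.38 z 3.98
turn -0.000 shift x 0.00 y 0.00 z 5.90
```

Call:
arm_command:
  motion:
    - [[0.5,0,0,0,-0.156],[0.5,0,0,0,-0.156],[0.5,-1.2,1.2,1.9,0],[0.5,-1.1,1.2,2,0],[0.5,0,0,0,0],[0.5,0,0,0,0],[0.5,0,0,0,0],[0.5,0,0,0,0],[0.5,0,0,0,0],[0.5,0,0,0,0]]

```text
clock: 42.4
position: [0.5465, -0.4038, 0.0448]
orientation: [3.141, -0.0, 0.231]
contact_force: [-0.0, 0.5, 0.9]
width: 0.497
finger_force: 0.0
```

```bash
python3 - <<'E'
from h import *
B=J(-121,-105)
plan([(546.4,-404.2,-14,.23),(546.4,-404.2,66,.23),(*B,66,PSI),(*B,2.5,PSI)])
E
```

```text
at [ 546.5 -403.8   44.8] 0.231 t 42.4 F [-0.   0.5  0.9] w 0.497 0.0
turn 0.001 shift x -0.02 y 0.03 z 5.88
turn -0.000 shift x 0.00 y 0.00 z -8.00
turn 0.310 shift x -3.99 y -27.97 z 0.00
turn -0.000 shift x 0.00 y -0.00 z 6.35
```

Call:
arm_command:
  motion:
    - [[0.5,0,0,1.5,0],[0.5,0,0,1.5,0],[0.5,0,0,1.5,0],[0.5,0,0,1.0,0],[0.5,0,0,0.35,0],[0.5,0,0,0,0],[0,0,0,0,0],[0,0,0,0,0],[0,0,0,0,0],[0,0,0,0,0]]

```text
clock: 43.65
position: [0.547, -0.4045, -0.0129]
orientation: [3.14, -0.001, 0.231]
contact_force: [0.4, 0.2, 3.3]
width: 0.159
finger_force: 40.7
```

Call:
arm_command:
  motion:
    - [[0,0,0,0,0],[0,0,0,-0.5,0],[0,0,0,-2,0],[0,0,0,-2.5,0],[0,0,0,-3,0],[0,0,0,0,0.155],[0,0,0,0,0.155],[0,-1,-4,0,0],[0,-1,-4,0,0],[0,0,-4,0,0]]

```text
clock: 44.9
position: [0.535, -0.2815, 0.0668]
orientation: [-3.141, 0.0, -0.08]
contact_force: [0.2, -0.4, -0.2]
width: 0.155
finger_force: 40.3
```

Call:
arm_command:
  motion:
    - [[0,-0.5,-4,0,0],[0,-0.5,-4,0,0],[0,-0.5,-4,0,0],[0,-0.5,-4,0,0],[0,0,0,0,0],[0,0,0,0,0],[0,0,0,2,0],[0,0,0,2,0],[0,0,0,0,0],[0,0,0,0,0]]

```text
clock: 46.15
position: [0.5292, -0.1227, 0.0267]
orientation: [3.141, -0.001, -0.08]
contact_force: [0.8, -1.0, 0.6]
width: 0.156
finger_force: 40.3
```

```bash
python3 - <<'E'
from h import *
B=J(-121,-105)
plan([(*B,2.5,PSI)])
E
```

```text
at [ 529.2 -122.7   26.7] -0.08 t 46.15 F [ 0.8 -1.   0.6] w 0.156 40.3
turn -0.000 shift x -0.03 y -0.05 z 2.42
```

Call:
arm_command:
  motion:
    - [[0,0,-0.05,1,0],[0,0,0,0.8,0],[0,0,0,0.5,0],[0,0,0,0.1,0],[0,0,0,0,0],[0,0,0,0,0],[0.3,0,0,0,0],[0.3,0,0,0,0],[0.3,0,0,0,0],[0.3,0,0,0,0]]

```text
clock: 47.4
position: [0.5284, -0.1211, 0.0019]
orientation: [-3.142, 0.0, -0.079]
contact_force: [-0.5, 0.5, -0.4]
width: 0.3
finger_force: 0.0
```

Call:
arm_command:
  motion:
    - [[0.3,0,0,-1,0],[0.3,0,0,-2,0],[0.3,0,0,-2.5,0],[0.3,0,0,-2.5,0],[0.1,-4,0,0,0],[0,-4,0,0,0],[0,-4,0,0,0],[0,-4,0,0,0],[0,0,0,0,0],[0,0,0,0,0]]

```text
clock: 48.65
position: [0.3705, -0.1091, 0.0831]
orientation: [3.141, -0.003, -0.079]
contact_force: [0.1, 0.0, -0.1]
width: -0.003
finger_force: 0.0
```

```bash
python3 - <<'E'
from h import *
d=grab('top','t8.png');e=grab('side')
for q in(d,e):
    print()
    for x,a in sticks(q,0):
        if x[0]>400 and x[1]<100: print(x.round(1),round(a,3),jig(x))
C=cloud(d);hsv=cv2.cvtColor(d['image'],cv2.COLOR_RGB2HSV)
m=(abs(C[...,2]-.057)<.004)&(hsv[...,0]>60)&(hsv[...,0]<90)&(hsv[...,1]>100)&(C[...,0]>.4)&(C[...,0]<.8)
print('plate',rect(C[m]),jig(rect(C[m])[0]))
B=J(-185,-125)
plan([(*B,80,PSI),(*B,2,PSI)])
i=np.hstack([d['image'][130:290,290:450],e['image'][220:380,280:440]])
cv2.imwrite('pics/c8.png',cv2.cvtColor(cv2.resize(i,None,fx=2.5,fy=2.5,interpolation=2),cv2.COLOR_RGB2BGR))
E
```

```text
[ 585.6 -127.5   31.5] -0.084 [ -64.1 -105.8]
[ 585.9 -165.5   31.2] -0.124 [ -60.8 -143.6]
[ 530.2 -122.1   31.3] -0.067 [-119.8 -104.8]
[ 527.9 -163.3   31.1] -0.086 [-118.8 -146.1]

[ 585.  -129.4   29.5] -0.052 [ -64.6 -107.7]
[ 531.1 -125.1   29.8] -0.007 [-118.7 -107.7]
[ 585.3 -167.6   29.9] -0.068 [ -61.2 -145.8]
[ 528.6 -165.4   29.5] -0.067 [-117.9 -148.1]
plate (array([ 588. , -153.4,  188.8,   93.4]), np.float64(-0.158)) [ -59.7 -131.4]
at [ 371.  -109.1   83. ] -0.079 t 48.75 F [ 0.4 -0.2 -0.2] w 0.003 0.0
turn 0.001 shift x 9.45 y 2.04 z 0.30
turn -0.000 shift x 0.00 y -0.00 z 7.80
```

View pics/c8.png

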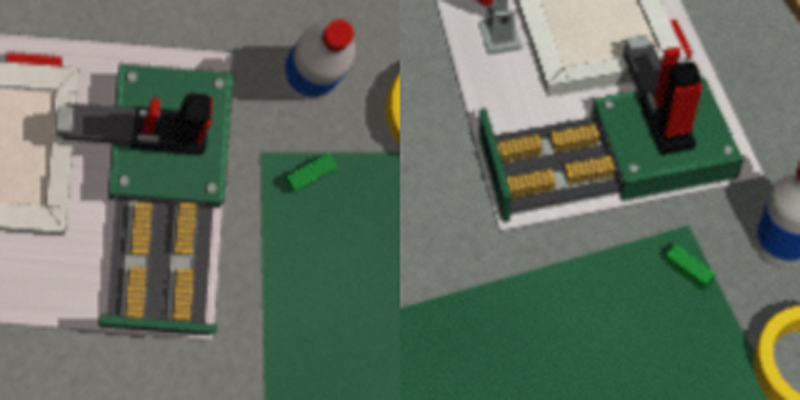

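All four sticks lie flat in the two channels. Now pushing the drawer shut.

Call:
arm_command:
  motion:
    - [[0,3.1,0.7,0,0],[0,3.1,0.7,0,0],[0,3.1,0.6,0,0],[0,0,0,2.6,0],[0,0,0,2.6,0],[0,0,0,2.4,0],[0,0,0,0,0],[0,0.8,0,0,0],[0,0.8,0,0,0],[0,0.8,0,0,0]]

```text
clock: 50.0
position: [0.4861, -0.1382, 0.0072]
orientation: [3.141, -0.003, -0.079]
contact_force: [0.4, 0.4, -0.5]
width: 0.001
finger_force: 0.0
```

Call:
arm_command:
  motion:
    - [[0,1,0,0,0],[0,1,0,0,0],[0,1,0,0,0],[0,1,0,0,0],[0,1,0,0,0],[0,1,0,0,0],[0,1,0,0,0],[0,1,0,0,0],[0,0,0,0,0],[0,0,0,0,0]]

```text
clock: 51.25
position: [0.5642, -0.1438, 0.006]
orientation: [-3.141, -0.001, -0.079]
contact_force: [-0.1, 0.2, -0.1]
width: -0.001
finger_force: 0.0
```

```bash
python3 - <<'E'
from h import *
B=J(-57,-125)
plan([(*B,2,PSI)]);print(jig(bot.state()['position']*1000))
E
```

```text
at [ 564.2 -143.8    6. ] -0.079 t 51.25 F [-0.1  0.2 -0.1] w -0.001 0.0
turn 0.001 shift x 2.72 y 0.13 z 0.40
[ -84.2 -123.7]
```

Call:
arm_command:
  motion:
    - [[0,0.6,0,0,0],[0,0.6,0,0,0],[0,0.6,0,0,0],[0,0.6,0,0,0],[0,0.2,0,0,0],[0,0,0,0,0],[0,0,0,0,0],[0,0,0,0,0],[0,0,0,0,0],[0,0,0,0,0]]

```text
clock: 52.5
position: [0.59, -0.1462, 0.0062]
orientation: [3.141, -0.0, -0.079]
contact_force: [-1.0, -0.1, 0.2]
width: 0.002
finger_force: 0.0
```

Call:
arm_command:
  motion:
    - [[0,0.2,0,0,0],[0,0.2,0,0,0],[0,0,0,0,0],[0,0,0,0,0],[0,0,0,0,0],[0,0,0,0,0],[0,0,0,0,0],[0,0,0,0,0],[0,0,0,0,0],[0,0,0,0,0]]

```text
clock: 53.75
position: [0.5925, -0.1462, 0.0059]
orientation: [-3.141, 0.003, -0.079]
contact_force: [-5.2, -0.7, 3.5]
width: -0.001
finger_force: 2.5
```

```bash
python3 - <<'E'
from h import *
plan([]);print(jig(bot.state()['position']*1000))
e=grab('side')
i=e['image'][200:320,300:460]
cv2.imwrite('pics/c9.png',cv2.cvtColor(cv2.resize(i,None,fx=4,fy=4,interpolation=2),cv2.COLOR_RGB2BGR))
E
```

```text
at [ 592.5 -146.2    5.9] -0.079 t 53.75 F [-5.2 -0.7  3.5] w -0.001 2.5
[ -55.8 -123.9]
```

View pics/c9.png

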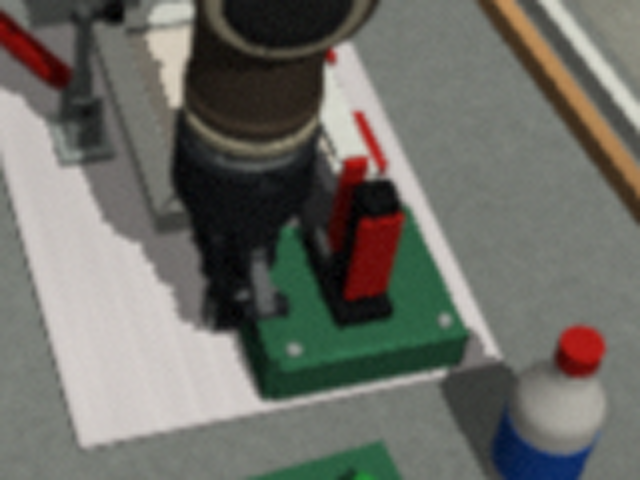

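Call:
arm_command:
  motion:
    - [[0,0.2,0,0,0],[0,0.1,0,0,0],[0,0,0,0,0],[0,0,0,0,0],[0,0,0,0,0],[0,-1.5,0,0,0],[0,-2,0,0,0],[0.3,-1,0,-3,0],[0.5,-1,0,-4,0],[0.5,0,0,-4,0]]

```text
clock: 55.05
position: [0.5415, -0.142, 0.1167]
orientation: [-3.141, -0.001, -0.08]
contact_force: [0.0, 0.1, -0.2]
width: 0.501
finger_force: 0.0
```

Call:
arm_command:
  motion:
    - [[0.5,0,0,-3,-0.17],[0.5,0,0,-3,-0.17],[0.5,0,0,-2,-0.17],[0.5,0,0,0,-0.17],[0.5,0,0,0,-0.17],[0.5,0,0,0,-0.17],[0.5,0,0,0,-0.17],[0.5,0,0,0,-0.17],[0.5,0,0,0,-0.17],[0.5,0,0,0,-0.17]]

```text
clock: 56.3
position: [0.5427, -0.1422, 0.1961]
orientation: [3.139, 0.0, 1.626]
contact_force: [0.1, -0.3, -0.2]
width: 0.498
finger_force: 0.0
```

```bash
cat >> h.py <<'E'
def panel():
    for n in('top','side'):
        d=grab(n);C=cloud(d);hsv=cv2.cvtColor(d['image'],cv2.COLOR_RGB2HSV)
        m=(d['z_map']>0)&(C[...,1]>.2)&(C[...,1]<.6)&(C[...,0]>.2)&(C[...,0]<.65)&(hsv[...,0]>5)&(hsv[...,0]<20)&(hsv[...,1]>70)
        for lo,hi in((.002,.03),(.016,.026)):
            Q=C[m&(C[...,2]>lo)&(C[...,2]<hi)]
            if len(Q)>20:print(n,lo,len(Q),rect(Q))
E
python3 - <<'E'
from h import *
panel()
plan([(479.3,359.7,60,1.96)])
E
```

```text
top 0.002 2761 (array([393.8, 442.1, 401.3, 142. ]), np.float64(-0.766))
top 0.016 572 (array([373.7, 442.9, 376.8,  72.7]), np.float64(-0.663))
side 0.002 917 (array([394.3, 440.4, 396.2, 142.4]), np.float64(-0.774))
side 0.016 204 (array([476.5, 357.6, 113.9,  26.7]), np.float64(-1.173))
at [ 542.5 -142.2  196.1] 1.621 t 56.4 F [ 0.2  0.3 -0.6] w 0.495 0.0
turn -0.339 shift x 48.84 y 13.20 z 13.61
```

Call:
arm_command:
  motion:
    - [[0.5,0,0,0,-0.17],[0.5,0,0,0,-0.169],[0.5,4,1.1,0,0],[0.5,4,1.1,0,0],[0.5,4,1.1,0,0],[0.5,4,1.1,0,0],[0.5,4,1.1,0,0],[0.5,4,1.1,0,0],[0.5,4,1.1,0,0],[0.5,4,1.1,0,0]]

```text
clock: 57.65
position: [0.5022, 0.1888, 0.1962]
orientation: [3.139, -0.0, 1.956]
contact_force: [-0.4, -0.6, 1.2]
width: 0.496
finger_force: 0.0
```

Call:
arm_command:
  motion:
    - [[0.5,4.2,1.1,1,0],[0.5,4.2,1.1,2,0],[0.5,4.2,1.1,2,0],[0.5,4.2,1.1,2,0],[0.5,0,0,3,0],[0.5,0,0,3,0],[0.5,0,0,0,0],[0.5,0,0,0,0],[0.5,0,0,0,0],[0.5,0,0,0,0]]

```text
clock: 58.9
position: [0.4801, 0.3599, 0.0676]
orientation: [3.139, -0.001, 1.959]
contact_force: [-0.2, 0.6, 0.3]
width: 0.502
finger_force: 0.0
```

```bash
python3 - <<'E'
from h import *
S=J(0,50);W=PSI+np.pi/2
plan([(479.3,359.7,-13,1.96),(479.3,359.7,120,1.96),(*S,120,W)])
E
```

```text
at [480.1 359.9  67.6] 1.959 t 58.9 F [-0.2  0.6  0.3] w 0.502 0.0
turn -0.001 shift x 0.02 y -0.08 z 8.06
turn -0.000 shift x 0.00 y 0.00 z -13.30
turn 0.469 shift x -32.14 y 20.90 z 0.00
```

Call:
arm_command:
  motion:
    - [[0.5,0,-0.1,2,0],[0.5,0,0,2,0],[0.5,0,0,2,0],[0.5,0,0,1.5,0],[0.5,0,0,0.5,0],[0.5,0,0,0,0],[0,0,0,0,0],[0,0,0,0,0],[0,0,0,0,0],[0,0,0,0,0]]
  squeeze: 50

```text
clock: 60.15
position: [0.4791, 0.3596, -0.0128]
orientation: [3.139, -0.0, 1.96]
contact_force: [-0.2, -0.0, 4.5]
width: 0.26
finger_force: 52.1
```

Call:
arm_command:
  motion:
    - [[0,0,0,0,0],[0,0,0,-1,0],[0,0,0,-3,0],[0,0,0,-3.3,0],[0,0,0,-3,0.117],[0,0,0,-3,0.117],[0,0,0,0,0.117],[0,0,0,0,0.118],[0,0,0,0,0],[0,0,0,0,0]]

```text
clock: 61.4
position: [0.4775, 0.3585, 0.1185]
orientation: [-3.14, 0.001, 1.492]
contact_force: [0.2, 0.3, -1.3]
width: 0.257
finger_force: 51.3
```

```bash
python3 - <<'E'
from h import *
S=J(0,50);W=PSI+np.pi/2
plan([(*S,120,W)])
E
```

```text
at [477.5 358.5 118.5] 1.492 t 61.4 F [ 0.2  0.3 -1.3] w 0.257 51.3
turn 0.002 shift x -32.01 y 21.08 z -0.15
```

Call:
arm_command:
  motion:
    - [[0,0,4.2,0,0],[0,0,4.2,0,0],[0,0,4.2,0,0],[0,0,4.2,0,0],[0,-3,4.3,0,0],[0,-4,0,0,0],[0,-4,0,0,0],[0,-4,0,0,0],[0,-4,0,0,0],[0,-4,0,0,0]]

```text
clock: 62.65
position: [0.6695, 0.1115, 0.1185]
orientation: [-3.141, 0.0, 1.492]
contact_force: [-0.2, -0.3, -1.0]
width: 0.265
finger_force: 51.3
```

Call:
arm_command:
  motion:
    - [[0,-4,0,0,0],[0,-3,0,0,0],[0,-2,0,0,0],[0,0,0,0,0],[0,0,0,2,0],[0,0,0,2.5,0],[0,0,0,2,0],[0,0,0,0,0],[0,0,0,0,0],[0,0,0,0,0]]

```text
clock: 63.9
position: [0.6641, 0.0232, 0.0554]
orientation: [3.139, -0.0, 1.491]
contact_force: [0.3, 1.4, -1.4]
width: 0.265
finger_force: 51.3
```

```bash
python3 - <<'E'
from h import *
S=J(0,50);W=PSI+np.pi/2
plan([(*S,9,W)])
for n in('side','top'):
    d=grab(n);C=cloud(d);hsv=cv2.cvtColor(d['image'],cv2.COLOR_RGB2HSV);z=bot.state()['position'][2]+.013+.005
    m=(d['z_map']>0)&(abs(C[...,2]-z)<.004)&(C[...,0]>.5)&(C[...,0]<.8)&(abs(C[...,1])<.2)&(hsv[...,0]>5)&(hsv[...,0]<20)&(hsv[...,1]>70)
    Q=C[m];
    if len(Q)>20:
        r=rect(Q);print(n,len(Q),r,jig(r[0]),np.median(Q[:,2]),z)
        J2=np.array([jig(q[:2]*1000) for q in Q]);print(J2.min(0),J2.max(0))
    if n=='side': i=d['image'][130:290,260:460]
cv2.imwrite('pics/c10.png',cv2.cvtColor(cv2.resize(i,None,fx=4,fy=3.7,interpolation=2),cv2.COLOR_RGB2BGR))
E
```

```text
at [664.1  23.2  55.4] 1.491 t 63.9 F [ 0.3  1.4 -1.4] w 0.265 51.3
turn 0.000 shift x -0.08 y -0.21 z 4.64
side 905 (array([661.7,  21.8, 140.2,  99.6]), np.float64(1.502)) [-0.2 49.1] 0.07297870578072992 0.07344507079745355
[-49.6 -21.2] [ 49.8 119.5]
top 534 (array([658.7, -32.4, 255.6,  97.4]), np.float64(1.188)) [ 1.1 -5.1] 0.07358402136548826 0.07335340472180246
[ -47.4 -141.6] [ 49.2 118.9]
```

View pics/c10.png

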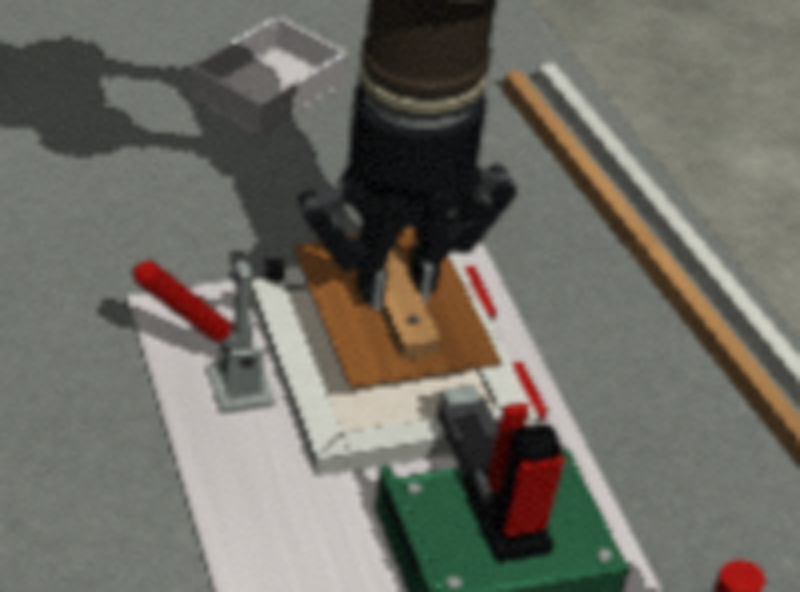

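Side view: the panel hangs square over the recess, within 1 mm in that camera's own frame, and clear of the clamp arm. Lowering.

Call:
arm_command:
  motion:
    - [[0,0,0,1.2,0],[0,0,0,1.2,0],[0,0,0,0.8,0],[0,0,0,0.5,0],[0,0,0,0.4,0],[0,0,0,0.3,0],[0,0,0,0.2,0],[0,0,0,0,0],[0,0,0,0,0],[0,0,0,0,0]]

```text
clock: 65.25
position: [0.6631, 0.0231, 0.0092]
orientation: [3.141, 0.0, 1.491]
contact_force: [-2.9, 0.9, 5.7]
width: 0.265
finger_force: 52.2
```

Call:
arm_command:
  motion:
    - [[0.42,0,0,0,0],[0.42,0,0,0,0],[0.42,0,0,0,0],[0.42,0,0,-1,0],[0.42,0,0,-2,0],[0.42,0,0,-3,0],[0,0,0,-4,0],[0,0,0,-4,0],[0,0,0,-2,0],[0,0,0,0,0]]

```text
clock: 66.5
position: [0.6646, 0.0231, 0.171]
orientation: [3.136, -0.0, 1.491]
contact_force: [0.7, 0.7, -1.0]
width: -0.002
finger_force: 0.0
```

```bash
python3 - <<'E'
from h import *
s=bot.state();print(s['contact_force'])
for n in('side','top'):
    d=grab(n,n+'11.png');C=cloud(d);hsv=cv2.cvtColor(d['image'],cv2.COLOR_RGB2HSV)
    w=(d['z_map']>0)&(C[...,0]>.55)&(C[...,0]<.8)&(abs(C[...,1]-.02)<.12)&(hsv[...,0]>5)&(hsv[...,0]<20)&(hsv[...,1]>70)
    for lo,hi in((.022,.032),(.038,.048)):
        Q=C[w&(C[...,2]>lo)&(C[...,2]<hi)]
        if len(Q)>20: r=rect(Q);print(n,lo,len(Q),r,jig(r[0]),np.median(Q[:,2]))
    red=(d['z_map']>0)&((hsv[...,0]<6)|(hsv[...,0]>174))&(hsv[...,1]>150)&(C[...,0]>.47)&(C[...,0]<.6)&(abs(C[...,1]-.03)<.04)
    P=C[red];jj=np.array([jig(q[:2]*1000) for q in P])
    for lo in range(60,150,10):
        k=(P[:,2]*1000>lo)&(P[:,2]*1000<lo+10)
        if k.sum()>2: print(n,lo,jj[k].min(0),jj[k].max(0),jj[k].mean(0).round(1))
plan([])
E
```

```text
[ 0.67958001  0.72540168 -1.0480036 ]
side 0.022 989 (array([668.8,  14.8, 162.1, 115.1]), np.float64(1.492)) [ 7.4 42.7] 0.026709560315911627
side 0.038 302 (array([660.3,  22. , 112.2,  24.9]), np.float64(1.499)) [-1.6 49.2] 0.04245881352521819
side 70 [-122.6   40.5] [-107.5   50. ] [-113.9   44.7]
side 80 [-130.1   39.2] [-113.2   51.9] [-121.    44.2]
side 90 [-136.6   39.8] [-120.6   55.2] [-127.3   44.6]
side 100 [-142.1   40.5] [-126.    51.6] [-134.1   44.8]
side 110 [-152.1   40.1] [-133.1   53.5] [-141.6   45.1]
side 120 [-161.    40.4] [-142.7   50.5] [-150.1   44. ]
side 130 [-165.3   40.4] [-148.    56.3] [-157.1   46.4]
side 140 [-164.3   42.7] [-157.   53.] [-160.2   48.2]
top 0.022 687 (array([662.3,  22.3, 138.5,  99.5]), np.float64(1.499)) [ 0.3 49.7] 0.027276205283866754
top 0.038 136 (array([662.9,  22.7, 109.7,  25. ]), np.float64(1.503)) [ 0.9 50.1] 0.043391894623144904
at [661.9  23.1 167. ] 1.491 t 66.6 F [-0.5  0.5  0.1] w -0.002 0.0
```

The panel is seated, with its top at 27 mm and its centre within 1 mm of the seat. The handle pivot works out near jig (−90, 49). Moving on to the clamp.

Call:
arm_command:
  motion:
    - [[0,0,-4,0,0],[0,0,-4,0,0],[0,0,-4,0,0],[0,0,-3.7,0,0],[0,0,0,1.5,0],[0,0,0,1.5,0],[0,0,0,0.8,0],[0,0,0,0,0],[0,0,0,0,0],[0,0,0,0,0]]

```text
clock: 67.85
position: [0.5071, 0.0356, 0.1306]
orientation: [3.14, -0.0, 1.491]
contact_force: [-0.6, 1.1, 0.1]
width: -0.001
finger_force: 0.0
```

Call:
arm_command:
  motion:
    - [[0,0,-0.24,0.8,0],[0,0,-0.24,0.8,0],[0,0,-0.24,0.8,0],[0,0,-0.24,0.8,0],[0,0,-0.24,0.8,0],[0,0,-0.24,0.8,0],[0,0,-0.24,0.8,0],[0,0,-0.24,0.8,0],[0,0,0,0,0],[0,0,0,0,0]]

```text
clock: 69.1
position: [0.4871, 0.0372, 0.0658]
orientation: [-3.141, 0.0, 1.491]
contact_force: [0.4, -0.6, -0.0]
width: 0.003
finger_force: 0.0
```

```bash
python3 - <<'E'
from h import *
plan([]);print(jig(bot.state()['position']*1000))
d=grab('side');i=d['image'][150:270,250:410]
cv2.imwrite('pics/c11.png',cv2.cvtColor(cv2.resize(i,None,fx=4,fy=4,interpolation=2),cv2.COLOR_RGB2BGR))
E
```

```text
at [487.1  37.2  65.8] 1.491 t 69.1 F [ 0.4 -0.6 -0. ] w 0.003 0.0
[-175.5   50.5]
```

View pics/c11.png

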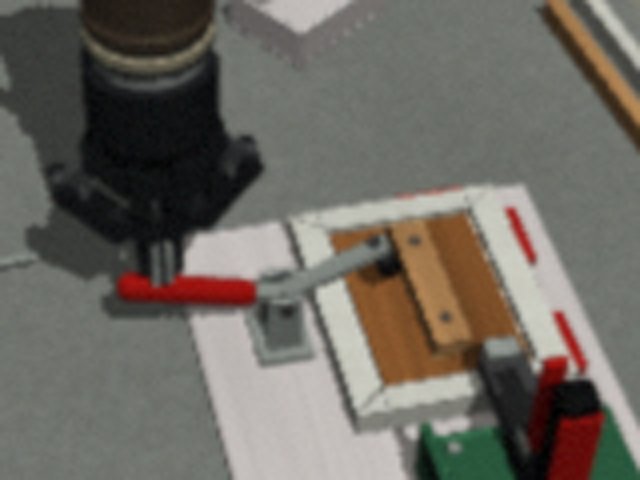

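The handle is following and the hold-down arm is coming over the panel. Pressing the rest of the way.

Call:
arm_command:
  motion:
    - [[0,0,-0.2,0.5,0],[0,0,-0.1,0.5,0],[0,0,-0.1,0.5,0],[0,0,0,0.4,0],[0,0,0,0.2,0],[0,0,0,0.2,0],[0,0,0,0,0],[0,0,0,0,0],[0,0,0,0,0],[0,0,0,0,0]]

```text
clock: 70.4
position: [0.4835, 0.0375, 0.0431]
orientation: [3.141, 0.0, 1.491]
contact_force: [0.3, -0.0, -0.3]
width: 0.001
finger_force: 0.0
```

Call:
arm_command:
  motion:
    - [[0,0,0,0.2,0],[0,0,0,0.1,0],[0,0,0,0,0],[0,0,0,0,0],[0,0,0,0,0],[0,0,0,0,0],[0,0,0,0,0],[0,0,0,0,0],[0,0,0,0,0],[0,0,0,0,0]]

```text
clock: 71.65
position: [0.4837, 0.0375, 0.0422]
orientation: [-3.141, 0.0, 1.491]
contact_force: [-5.1, -0.3, 15.9]
width: 0.002
finger_force: 7.7
```

Call:
arm_command:
  motion:
    - [[0,0,0,0.15,0],[0,0,0,0,0],[0,0,0,0,0],[0,0,0,-1.5,0],[0,0,0,-2.5,0],[0,0,0,-3,0],[0,0,0,-3,0],[0,0,0,-3,0.16],[0,0,0,-3,0.16],[0,0,0,0,0.16]]

```text
clock: 72.9
position: [0.4857, 0.0375, 0.2018]
orientation: [3.136, -0.004, 1.006]
contact_force: [0.1, -0.7, -0.1]
width: 0.001
finger_force: 0.0
```

```bash
python3 - <<'E'
from h import *
ims=[]
for n in('top','side'):
    d=grab(n);C=cloud(d);hsv=cv2.cvtColor(d['image'],cv2.COLOR_RGB2HSV)
    q=C.reshape(-1,3);dd=q[:,:2]*1000-O;c,s=np.cos(PSI),np.sin(PSI)
    jx=(c*dd[:,0]+s*dd[:,1]).reshape(480,640);jy=(-s*dd[:,0]+c*dd[:,1]).reshape(480,640)
    red=((hsv[...,0]<6)|(hsv[...,0]>174))&(hsv[...,1]>150)
    base=(d['z_map']>0)&(jx>-40)&(jx<80)&(jy>-180)&(jy<-60)
    for nm,m in(('all',base),('red',base&red),('black',base&(hsv[...,2]<60))):
        for lo in(90,100,110,120,126,134,140):
            k=m&(C[...,2]*1000>lo)&(C[...,2]*1000<lo+8)
            if k.sum()>2: print(n,nm,lo,k.sum(),'x %.1f..%.1f y %.1f..%.1f'%(*np.percentile(jx[k],[4,96]),*np.percentile(jy[k],[4,96])))
    ims.append(d['image'][140:240,310:410] if n=='top' else d['image'][220:320,340:440])
    if n=='side':
        h=red&(d['z_map']>0)&(C[...,0]>.45)&(C[...,0]<.6)&(abs(C[...,1]-.03)<.05);print('handle z',np.percentile(C[h][:,2],[2,50,98]).round(4))
cv2.imwrite('pics/c12.png',cv2.cvtColor(cv2.resize(np.hstack(ims),None,fx=4,fy=4,interpolation=2),cv2.COLOR_RGB2BGR))
plan([])
E
```

```text
top all 90 19 x 8.4..22.8 y -147.7..-99.5
top all 100 13 x 8.6..21.0 y -143.5..-102.3
top all 110 14 x 8.8..21.4 y -142.7..-100.3
top all 120 33 x 8.8..26.7 y -149.5..-99.5
top all 126 50 x 9.1..28.0 y -149.6..-101.0
top all 134 94 x 9.7..31.1 y -146.0..-126.4
top all 140 73 x 12.0..30.7 y -145.9..-128.4
top red 90 6 x 8.4..15.6 y -148.0..-99.9
top red 100 3 x 9.1..14.4 y -141.0..-101.4
top red 110 5 x 10.3..15.3 y -137.7..-100.2
top red 120 12 x 9.0..20.8 y -147.4..-101.2
top red 126 29 x 9.1..25.6 y -148.6..-101.0
top red 134 4 x 10.9..27.2 y -148.0..-107.5
top black 90 13 x 8.6..20.5 y -142.6..-115.6
top black 100 11 x 8.6..21.4 y -143.7..-125.5
top black 110 9 x 8.8..10.4 y -143.1..-128.0
top black 120 14 x 8.8..21.2 y -143.5..-125.6
top black 126 11 x 8.9..19.5 y -143.0..-126.0
top black 134 85 x 9.7..29.8 y -145.9..-126.8
top black 140 70 x 11.9..28.8 y -145.9..-128.4
side all 90 41 x 6.7..29.2 y -150.6..-103.0
side all 100 35 x 7.1..26.2 y -150.4..-105.9
side all 110 47 x 7.6..28.4 y -150.7..-105.4
side all 120 48 x 6.4..27.3 y -150.0..-106.2
side all 126 63 x 7.0..28.7 y -150.3..-101.9
side all 134 87 x 7.9..28.6 y -148.0..-128.9
side all 140 39 x 10.7..27.9 y -146.4..-129.4
side red 90 34 x 6.8..28.1 y -150.7..-104.5
side red 100 30 x 7.0..26.5 y -150.5..-105.7
side red 110 39 x 7.8..28.1 y -150.7..-106.2
side red 120 42 x 6.6..27.6 y -150.0..-106.6
side red 126 54 x 7.2..28.9 y -150.3..-103.7
side red 134 10 x 7.0..26.5 y -149.2..-129.0
side black 90 21 x 6.6..18.4 y -146.7..-102.0
side black 100 14 x 7.2..18.8 y -140.8..-105.5
side black 110 14 x 7.1..22.6 y -141.9..-105.8
side black 120 9 x 6.5..8.6 y -145.8..-128.3
side black 126 10 x 6.3..18.5 y -146.8..-135.0
side black 134 85 x 7.8..27.9 y -148.0..-129.1
side black 140 38 x 10.6..27.2 y -146.4..-129.4
handle z [0.0516 0.06   0.0658]
at [483.7  37.5 199.3] 1.011 t 73.0 F [-0.3 -0.3 -0.3] w 0.001 0.0
```

View pics/c12.png

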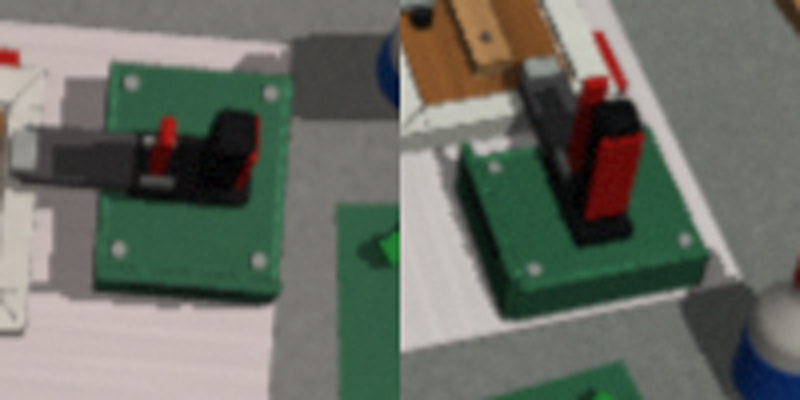

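Call:
arm_command:
  motion:
    - [[0,0,0,0,0.156],[0.5,0,0,0,0.156],[1,0,0,0,0.156],[1,0,0,0,0.156],[1,0,0,0,0.156],[1,0,0,0,0.156],[1,0,0,0,0.155],[1,0,0,0,0],[1,0,0,0,0],[1,0,0,0,0]]

```text
clock: 74.25
position: [0.4831, 0.0375, 0.1984]
orientation: [3.142, 0.0, -0.078]
contact_force: [0.1, -0.1, -0.1]
width: 0.999
finger_force: 0.0
```

```bash
python3 - <<'E'
from h import *
S=J(19,-132.5)
plan([(*S,170,PSI),(*S,77,PSI)])
E
```

```text
at [483.1  37.5 198.4] -0.078 t 74.25 F [ 0.1 -0.1 -0.1] w 0.999 0.0
turn 0.002 shift x 19.85 y 18.30 z 2.84
turn -0.000 shift x 0.00 y -0.00 z 9.30
```

Call:
arm_command:
  motion:
    - [[1,2.8,2.6,0,0],[1,2.8,2.6,0,0],[1,2.8,2.6,0,0],[1,2.8,2.6,0,0],[1,2.8,2.6,0,0],[1,2.8,2.6,0,0],[1,3,2.7,0,0],[1,0,0,2.8,0],[1,0,0,0,0],[1,0,0,0,0]]

```text
clock: 75.5
position: [0.6658, -0.1604, 0.1707]
orientation: [-3.141, 0.0, -0.079]
contact_force: [-0.0, -0.0, -0.3]
width: 1.002
finger_force: 0.0
```

```bash
python3 - <<'E'
from h import *
S=J(19,-132.5)
plan([(*S,77,PSI)])
d=grab('side');i=d['image'][170:320,310:460]
cv2.imwrite('pics/c13.png',cv2.cvtColor(cv2.resize(i,None,fx=4,fy=4,interpolation=2),cv2.COLOR_RGB2BGR))
E
```

```text
at [ 665.8 -160.4  170.7] -0.079 t 75.5 F [-0.  -0.  -0.3] w 1.002 0.0
turn 0.001 shift x 0.06 y 0.03 z 9.37
```

View pics/c13.png

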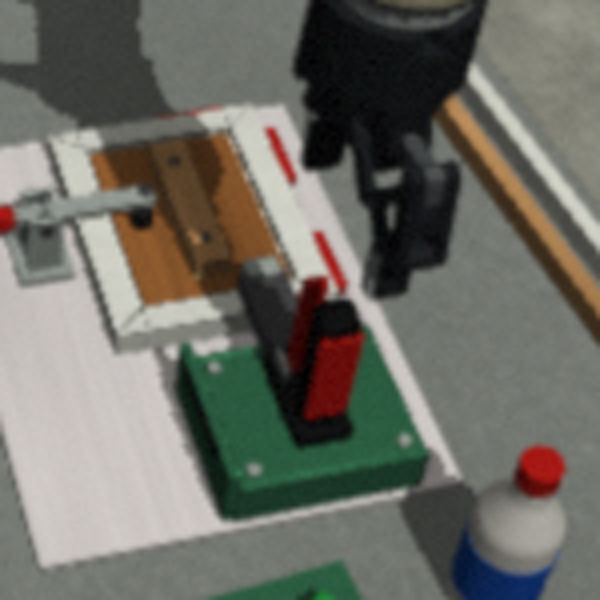

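Call:
arm_command:
  motion:
    - [[1,0,0,2,0],[1,0,0,2,0],[1,0,0,2,0],[1,0,0,2,0],[1,0,0,1,0],[1,0,0,0.35,0],[1,0,0,0,0],[1,0,0,0,0],[0.7,0,0,0,0],[0.65,0,0,0,0]]
  squeeze: 50

```text
clock: 76.8
position: [0.6669, -0.1583, 0.0786]
orientation: [-3.137, -0.001, -0.082]
contact_force: [-0.6, 7.5, 5.1]
width: 0.655
finger_force: 3.8
```

Call:
arm_command:
  motion:
    - [[0.6,0,0,0,0],[0.55,0,0,0,0],[0.5,0,0,0,0],[0.45,0,0,0,0],[0.4,0,0,0,0],[0.35,0,0,0,0],[0.3,0,0,0,0],[0.2,0,0,0,0],[0.2,0,0,0,0],[0.2,0,0,0,0]]

```text
clock: 78.05
position: [0.6673, -0.1579, 0.0802]
orientation: [-3.136, -0.002, -0.082]
contact_force: [-1.2, 5.5, 10.2]
width: 0.395
finger_force: 48.8
```

Opening stopped at 0.395, about 34 mm, with 49 N on the pads, so the trigger is against its stop. Letting go.

Call:
arm_command:
  motion:
    - [[0.2,0,0,0,0],[0.2,0,0,0,0],[0.2,0,0,0,0],[0.5,0,0,0,0],[0.7,0,0,0,0],[1,0,0,0,0],[1,0,0,0,0],[1,0,0,0,0],[1,0,0,0,0],[1,0,0,0,0]]

```text
clock: 79.3
position: [0.6659, -0.161, 0.0771]
orientation: [3.142, -0.0, -0.08]
contact_force: [-0.8, 0.5, -0.5]
width: 1.005
finger_force: 0.0
```

Call:
arm_command:
  motion:
    - [[1,0,0,-1.5,0],[1,0,0,-3,0],[1,0,0,-4,0],[1,0,0,-4,0],[1,0,0,-4,0],[1,-4,0,-2,0],[1,-4,0,0,0],[1,-4,0,0,0],[1,-4,0,0,0],[1,0,0,0,0]]

```text
clock: 80.55
position: [0.5042, -0.1476, 0.263]
orientation: [3.141, -0.0, -0.081]
contact_force: [-0.1, -0.3, 0.7]
width: 0.998
finger_force: 0.0
```

```bash
python3 - <<'E'
from h import *
plan([])
for n in('side','top'):
    d=grab(n);C=cloud(d);hsv=cv2.cvtColor(d['image'],cv2.COLOR_RGB2HSV)
    dd=C[...,:2]*1000-O;c,s=np.cos(PSI),np.sin(PSI)
    jx=c*dd[...,0]+s*dd[...,1];jy=-s*dd[...,0]+c*dd[...,1];z=C[...,2]*1000
    red=((hsv[...,0]<6)|(hsv[...,0]>174))&(hsv[...,1]>150)&(d['z_map']>0)
    k=red&(jx>-10)&(jx<50)&(jy>-130)&(jy<-80)&(z>108)
    if k.sum():print(n,'trigger y',np.percentile(jy[k],[5,50,95]).round(1))
    k=red&(jx>-230)&(jx<-90)&(abs(jy-50)<40)&(z>30)
    if k.sum():print('handle z',np.percentile(z[k],[2,50,98]).round(1))
    g=(hsv[...,0]>60)&(hsv[...,0]<90)&(hsv[...,1]>100)&(abs(z-57)<4)&(abs(jy+125)<60)&(abs(jx+60)<90)
    if g.sum():print('plate x',np.percentile(jx[g],[5,50,95]).round(1),g.sum())
    w=(hsv[...,0]>5)&(hsv[...,0]<20)&(hsv[...,1]>70)&(abs(z-43)<4)&(abs(jx)<60)&(abs(jy-50)<80)
    if w.sum()>20:print('batten',jig(rect(C[w])[0]),np.median(z[w]))
    if n=='side': i=d['image'][150:330,270:470]
cv2.imwrite('pics/c14.png',cv2.cvtColor(cv2.resize(i,None,fx=3.3,fy=3.3,interpolation=2),cv2.COLOR_RGB2BGR))
E
```

```text
at [ 504.2 -147.6  263. ] -0.081 t 80.55 F [-0.1 -0.3  0.7] w 0.998 0.0
side trigger y [-124.1 -107.2 -103.3]
handle z [52.4 59.8 65.7]
plate x [-47.  -43.2 -39.5] 120
batten [-1.2 50.3] 42.664288975407445
top trigger y [-107.1 -103.5 -100.3]
handle z [55.7 62.4 67.7]
plate x [-43.6 -40.5 -37.4] 25
batten [-8.8 50.2] 43.22117869118014
```

View pics/c14.png

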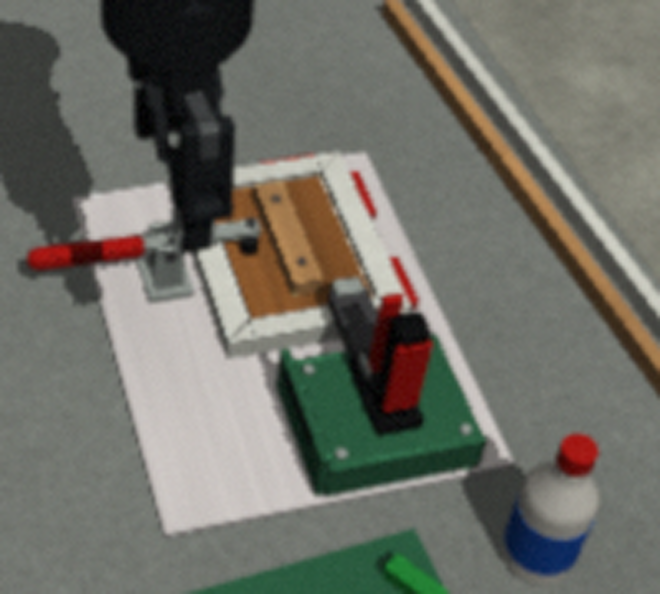

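The panel is under the foot, the handle is level, the drawer is shut (plate at jig x −47 to −39) and the trigger has sprung back. Handing in.

```bash
python3 -c "
from bench import bot
print(bot.hand_in())"
```

```text
the job is handed in; nothing more can be done
None
```

The job is done and handed in at about 81 s on the robot clock: all four sticks loaded, magazine shut, panel seated and clamped, then the trigger squeezed to its stop and sprung back; the hand-in call returned no verdict.

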